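Pin the air cylinder into its pivot bracket

TASK

Mount the air cylinder in the fixture: lay it on the two black rests with its rear eye between the blue lugs, then push the red-grip pin through lug, eye and lug until its grip is home against the lug. The pins stand grip-down in the wooden rack; the V-block is there to lay the red one in, so that it can be taken again by its grip. Leave the blue and yellow pins in the rack and the other tools where they lie.

Things in the scene. Friction and masses are not known exactly. Their poses are not given: they have to be found in the camera images.
- fixture: Fixed aluminium plate, 16 mm thick, with a blue two-lug pivot bracket and two black rests. Origin on the bench top under the centre of the bracket's cross hole; x along the plate from bracket to far rest (the way the cylinder's rod must point), y along the cross hole, z up. Plate from x = -38 to 148, y = -48 to 48 mm. Rests at x = 40 and 126 mm, 18 mm long, tops 29 mm above the bench.
- hole_centre (a point): Centre of the bracket's cross hole, midway between the lugs, 50 mm above the bench; the hole is level along the fixture's y, 13.6 mm in diameter through both lugs. Lugs 12 mm thick at y = 17 to 29 and -29 to -17 mm (34 mm apart), tops round, radius 22 mm about the hole (72 mm above the bench), inner edges with a 4 mm lead-in chamfer; feet up to 22 mm above the bench stick out to y = 43 mm.
- mouth_left (a point): Countersunk mouth of the cross hole on the outer face of the +y lug, 29 mm from hole_centre, axes as the fixture's. The pin may go in from either side.
- mouth_right (a point): Countersunk mouth of the cross hole on the outer face of the -y lug, 29 mm from hole_centre, axes as the fixture's. The vice is near the other side; this side is freer.
- cylinder_mid (a point): Middle of the loose air cylinder's aluminium barrel (grip it here, across y), 21 mm above what it lies on; x to the rod, y level across, z up. Barrel 65 mm long, 38 mm wide and high, between grey end caps 20 mm long and 42 mm square, each with a fitting 14 mm high on top; the rod ends 81 mm ahead. 0.35 to 0.7 kg.
- cylinder_eye (a point): Centre of the cross hole in the cylinder's rear eye, 82.5 mm behind cylinder_mid (its -x), at the same height. Hole along the cylinder's y, 14 mm in diameter; eye 29 mm wide, outer radius 14.5 mm. The rear cap's face is 30 mm ahead of this point. In place, this point lies at hole_centre with the cylinder's x along the fixture's x.
- red_pin_mid (a point): Middle of the loose pin with the red grip, 120 mm long; z along the pin to its nose. Red grip 18 mm in diameter, from 60 to 30 mm behind this point (centre 45 mm behind); bright shank 12 mm in diameter, its last 12 mm tapering to a 6 mm nose 60 mm ahead. Starts nose up in one of the rack's holes, nose 134 mm above the bench, 10 mm of the grip showing. 0.11 kg, balanced 10 mm behind this point.
- red_pin_shoulder (a point): On the red pin's axis where the grip meets the shank, 30 mm behind red_pin_mid, same axes. With the pin home it lies at the lug's mouth.
- pin_rack: Fixed hardwood block, 50 mm (x) by 168 mm (y) by 34 mm high, origin under its centre. Three holes 20 mm in diameter and 20 mm deep at y = -56, 0 and 56 mm.
- blue_pin_mid (a point): Middle of a shorter pin with a blue grip and dark 12 mm shank, 85 mm long over all, nose up in the rack. To be left alone.
- yellow_pin_mid (a point): Middle of a thinner pin with a yellow grip and brass 9 mm shank, 102 mm long over all, nose up in the rack. To be left alone.
- v_groove (a point): Where the axis of a 12 mm bar lies in the fixed steel V-block's groove, at mid-length, 34.5 mm above the bench; x along the groove, z up. Block 36 mm long (x), 44 mm wide, 40 mm high; groove 90 degrees, 28 mm wide at the top. The red pin lies there steadily with its shank in the groove and the point 8 mm behind its middle over the block's middle.
- pliers: Bystander: pliers with red handles, 58 x 189 x 14 mm, flat on the bench near the fixture.
- spanner: Bystander: spanner, 24 x 163 x 8 mm, flat on the bench.
- weld_magnet: Bystander: red arrow-shaped welding magnet, 80 x 104 x 16 mm, flat on the bench behind the fixture.
- tape_measure: Bystander: yellow tape measure, 35 x 82 x 65 mm, at the back.
Things that resemble listed ones, but are neither listed nor needed, are in the scene too. Leave any orange or turquoise look-alike of the part that bears red_pin_mid alone.

How it is judged:
On the way:
1. the cylinder's eye is between the lugs, its hole in line with theirs (distance between cylinder_eye and hole_centre below 0.008 m), for 0.2 s.
At the end, for the whole second after the job is handed in: The eye's hole is within 5 mm of the lugs' hole and the cylinder lies along the fixture within 7 degrees; the red pin passes through lug, eye and lug, in line with the hole within 7 degrees, its grip within 6 mm of the lug's outer face, from either side (distance between cylinder_eye and hole_centre below 0.005 m and angle between the x axis of cylinder_mid and the x axis of fixture, either way round below 0.12 rad and angle between the z axis of red_pin_shoulder and the y axis of fixture, either way round below 0.12 rad and (distance between red_pin_shoulder and mouth_right below 0.006 m or distance between red_pin_shoulder and mouth_left below 0.006 m)); the robot touches nothing.
It fails at once if the blue or yellow pin is taken from its hole or knocked over (distance of any of blue_pin_mid, yellow_pin_mid from where it was at the start of the episode above 0.02 m).
It fails at once if the pliers, spanner, welding magnet or tape measure is shoved more than 4 cm (distance of any of pliers, spanner, weld_magnet, tape_measure from where it was at the start of the episode above 0.04 m).
It also fails if it takes over 66 s, if anything falls off the work surface, if the arm or the gripper's body presses on something with over 40 N, if the wrist force passes 120 N, or if a joint passes its speed limit or range.

ROBOT

A 7-joint arm with a two-finger parallel gripper is mounted at the origin on a cart in front of the work surface, level with it; the furniture and walls round the work are solid. World frame = base frame: x ahead of the robot, y to its left, z up, the work surface at z = 0. Lengths are in m, angles in rad, forces in N, time in s.
With the tool pointing down it reaches from about 0.425 to 0.875 m from the base axis. Payload 4.7 kg.
Tool frame: the origin (TCP) lies at the very end of the fingers, on their centre line; the grasp point (between the pads) lies 19 mm behind it; z points along the fingers, y is the line along which they close (so a half turn about z gives the same grasp; the last joint's range is limited). The gripper opens to 87 mm and grips with 3 to 60 N. Pads are 19 mm wide; open, the fingers measure 117 mm over their backs; the gripper's body (75 mm by 190 mm) begins 51 mm behind the grasp point.
Start: joints at [1.203, 0.321, -0.07, 1.45, 0.023, 1.371, -0.057], TCP at [0.242, -0.603, 0.223] pointing down, gripper open.
Joint ranges: [-2.86, 2.86], [-0.3, 2.09], [-1.38, 1.24], [0.06, 2.45], [-1.56, 4.7], [0.09, 2.05], [-2.69, 2.69]. Speed limits (rad/s): [2.57, 2.57, 3.14, 3.14, 3.14, 3.14, 3.14].

INTERFACE

Orientations are given as a rotation vector (axis times angle).
In Python, from bench import ctrl gives the robot as it stands.
- The arm moves only by the tool jog_arm, never from a script. Its argument "commands" is a list of rows, each a list of 7 numbers: the opening, from 0 (shut) to 1 (fully open), then the shift along the world's x, y, z scaled (see below), then the turn, a rotation vector about the world's x, y, z scaled (see below). A call has exactly 5 rows; each row is the pose to reach, as a shift and turn from the pose commanded when the call began; what a row does not reach only later rows make up. The controller multiplies each number of a shift by 0.5 m and each number of a turn by 30 degrees. A row lasts 1/12 s, in which the tool goes at most 41.7 mm and 7.16 degrees, less where a joint would pass 70% of its speed; a pose out of reach is approached as far as the arm can. A call with a number of a shift or a turn outside -1 to 1 is refused whole. A call with a gripper value outside its range is refused whole. The fingers move at their own pace and stop on an object; "grip_force" is the grip in N (left out, the last holds). Time passes only in rows, so rows that repeat a pose let the fingers close, or fill a call up. It gives the time, the measured TCP pose, the force, the opening and the grip force at its end, in the units of the state.
- ctrl.get_state(): the state, without advancing time (a new reading comes with each control period).
- ctrl.get_image(name): name is "scene" or "top" or "wrist"; returns a dict with "frame" (384x512x3 uint8, red, green, blue), "vfov" (degrees; the focal length in pixels is half the picture's height over the tangent of half this angle, whatever the lens; pixels are square), "cx", "cy" (the principal point, pixels), "camera_from_world" (4x4, takes a point from world to camera coordinates); the wrist camera has in their place "mount" (4x4, takes a point from camera to tool coordinates, whose origin is the TCP and whose axes are the flange's). Camera axes: x right, y down, z forward; pixel columns grow to the right and rows downward; lengths in m; the calibration is good to about 2 mm. The wrist camera is an equidistant fisheye: a pixel r from the principal point sees the ray r / f radians off the axis. A picture is of the moment at which its call begins: read the wrist's pose just before it. There is no depth.
- ctrl.close_job(): hands the job in; it is judged then, once.
The state is a dict: "time": time; "joint_positions": joint angles; "qd": joint speeds; "joint_torque": joint torques, N m; "position": TCP position; "tool_rot": TCP orientation; "ft_force": force on the tool from outside, world axes, zero at the start; "torque": the same for the moment, N m; "grip_width": opening from 0.0 (shut) to 1.0 (fully open); "grip_force": force on a finger pad.
Only numpy, scipy, OpenCV 4.12 (cv2) and the standard library are available. Lean on these libraries where they do the work, as an engineer would, in place of code of your own. Each camera call takes 0.05 s, during which the arm holds its last target. There are 200 camera calls.

## Working session

There is one attempt and no reset: what is moved stays moved. The work goes in short steps, Python scripts to look and compute and a tool call to move; the robot and the scene stay as the last step left them, time stands still between calls to the robot, and variables do not carry over. Pictures are saved under pics/ and viewed, at most 10 in all, crops included, and the job is handed in when it is done.

Besides the shell and the picture viewer there is one more tool, called after "Emit:" by a JSON object that holds its "method" and its "body", one argument or row to a line. jog_arm: Moves the arm, as the interface text tells. Shifts and turns lie within -1 to 1; 1 stands for 0.5 m of shift or 30 degrees of turn. Its arguments: {"type":"object","properties":{"commands":{"type":"array","items":{"type":"array","items":{"type":"number","minimum":-1,"maximum":1}}},"grip_force":{"type":"number"}},"required":["commands"]}

```bash
mkdir -p pics; ls
cat > h.py <<'E'
import numpy as np, cv2, pickle
from bench import ctrl
def snap(n,f):
    d=ctrl.get_image(n); pickle.dump(d,open(f'pics/{f}.pkl','wb')); cv2.imwrite(f'pics/{f}.png',d['frame'][:,:,::-1]); return d
def ray(d,u,v):
    f=d['frame'].shape[0]/2/np.tan(np.radians(d['vfov'])/2)
    T=np.linalg.inv(np.array(d['camera_from_world']))
    r=T[:3,:3]@np.array([(u-d['cx'])/f,(v-d['cy'])/f,1]); return T[:3,3],r
def at(d,u,v,z):
    o,r=ray(d,u,v); return o+r*(z-o[2])/r[2]
def proj(d,p):
    f=d['frame'].shape[0]/2/np.tan(np.radians(d['vfov'])/2)
    c=np.array(d['camera_from_world'])@np.append(p,1); return c[:2]/c[2]*f+[d['cx'],d['cy']]
def load(f): return pickle.load(open(f'pics/{f}.pkl','rb'))
E
python3 - <<'E'
from h import *
s=ctrl.get_state(); print(s)
a=snap('scene','s0'); b=snap('top','t0')
for d in (a,b):
    print(d['vfov'],d['cx'],d['cy'],np.linalg.inv(np.array(d['camera_from_world'])).round(3))
cv2.imwrite('pics/both.png',cv2.resize(np.vstack([a['frame'],b['frame']])[:,:,::-1],None,fx=.78,fy=.78))
E
```

```text
pics
{'time': 0.0, 'joint_positions': array([ 1.20310605,  0.3218475 , -0.07011076,  1.45168176,  0.0226335 ,
        1.37078847, -0.05693171]), 'qd': array([-3.87186009e-04,  6.44588211e-04,  5.51033388e-04, -1.52664040e-03,
        1.28454485e-03, -2.37463650e-05,  6.46839341e-04]), 'joint_torque': array([ 1.45265824e-05, -4.91295648e+01, -4.04059617e-01, -3.12526917e+01,
       -6.40310207e-02,  4.35569545e-02,  1.50228575e-04]), 'position': array([ 0.24192913, -0.6027012 ,  0.22144242]), 'tool_rot': array([-3.08267472e+00, -5.95770073e-01,  7.64976965e-04]), 'ft_force': array([-0.42621551, -0.22013067,  0.32892134]), 'torque': array([ 0.00067997, -0.01992019, -0.01780595]), 'grip_force': 0.0, 'grip_width': 1.001619263968361}
44.436718630405366 257.29562150501647 185.13349960529226 [[-0.494 -0.506  0.708 -0.242]
 [-0.87   0.28  -0.407  0.297]
 [ 0.007 -0.816 -0.578  0.698]
 [ 0.     0.     0.     1.   ]]
45.60654489474203 256.02000219436275 198.9421318771146 [[ 3.900e-02 -9.760e-01  2.140e-01  2.730e-01]
 [-9.990e-01 -3.800e-02  9.000e-03 -1.600e-01]
 [-1.000e-03 -2.140e-01 -9.770e-01  1.341e+00]
 [ 0.000e+00  0.000e+00  0.000e+00  1.000e+00]]
```

Run:
```python
import cv2
for n in('s0','t0'):
    i=cv2.imread(f'pics/{n}.png'); cv2.imwrite(f'pics/{n}b.png',cv2.resize(i,(800,600),interpolation=cv2.INTER_CUBIC))
```

```text
(no output)
```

View pics/t0b.png

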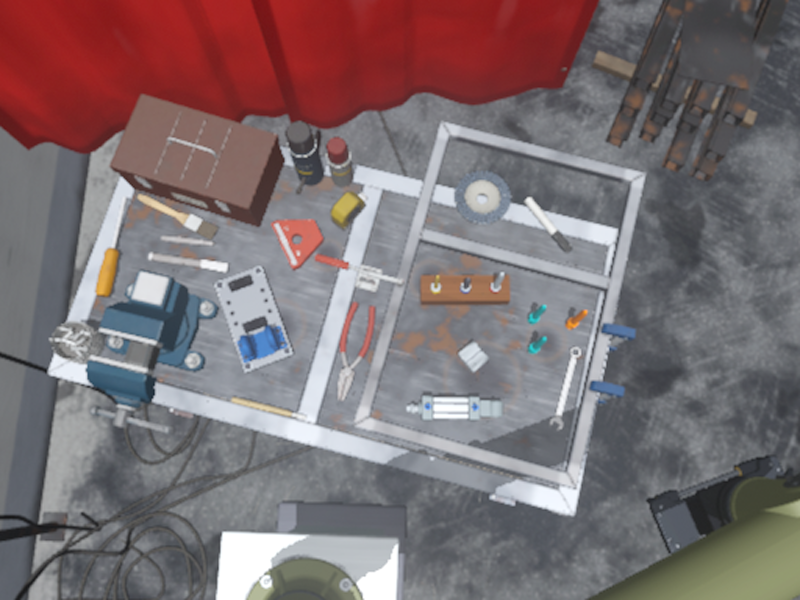

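View pics/s0b.png

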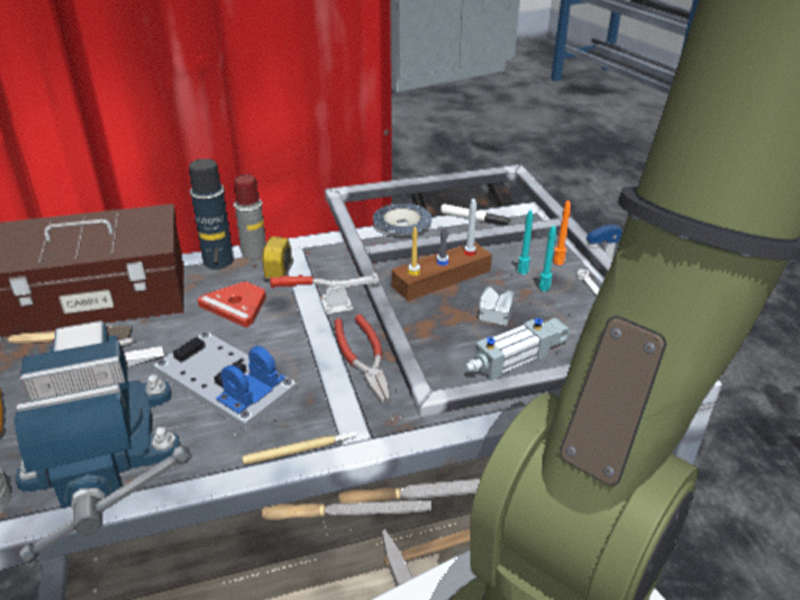

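The top view shows the fixture at (255,318), with its bracket at (263,345) and far rest at (240,283). The cylinder is at (455,408) with its rod to the left. The rack is at (465,290), the V-block at (473,355) and the pliers at (355,340).

Possible confusions for the red pin:
- Yellow pin at (436,287)
- Blue pin at (466,285)
- Bright-shank pin at (497,280), red base in the scene view at (470,250)
- Turquoise look-alikes at (537,313) and (537,344)
- Orange look-alike at (576,318)

My choice is the one at (497,280). I'll check it in a close crop.

Run:
```python
import cv2,numpy as np
t=cv2.imread('pics/t0.png'); s=cv2.imread('pics/s0.png')
# native coords = view*0.64
def c(i,x,y,w,h,k): return cv2.resize(i[y:y+h,x:x+w],(w*k,h*k),interpolation=cv2.INTER_CUBIC)
A=np.hstack([c(t,135,165,57,75,7),c(s,240,115,57,75,7)])
B=np.hstack([c(t,255,165,95,30,8)]) 
C=c(t,255,165,95,107,5); 
cv2.imwrite('pics/c1.png',A)
D=np.zeros((600,800,3),np.uint8); D[:535,:475]=C; D[:480,476:796]=c(s,292,115,80,120,4)
cv2.imwrite('pics/c2.png',D)
```

```text
(no output)
```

View pics/c2.png

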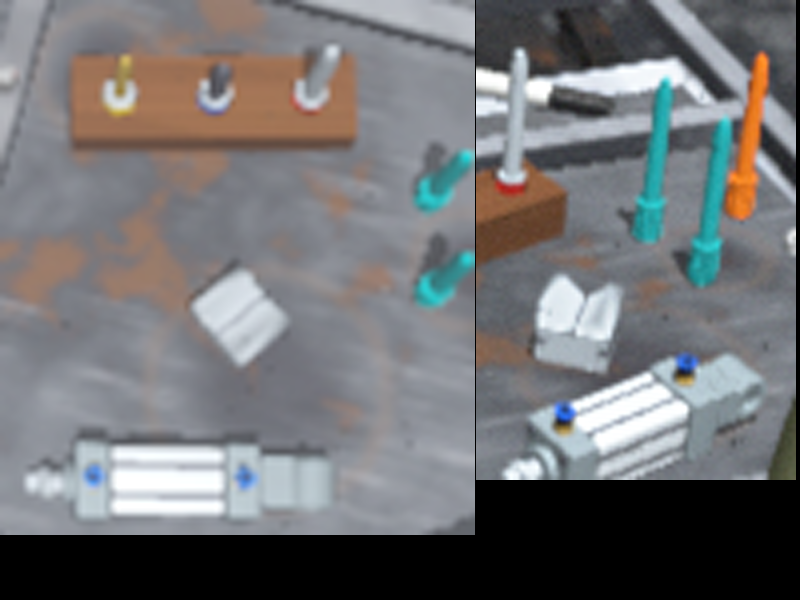

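The crop confirms the bright-shank pin with a red grip in the rack: base at crop (312,92), nose at (330,50). The cylinder's barrel centre is at (167,480), with the rod to the left and the eye at (318,480). The V-block's centre is near (240,313), with the groove running up-right.

View pics/c1.png

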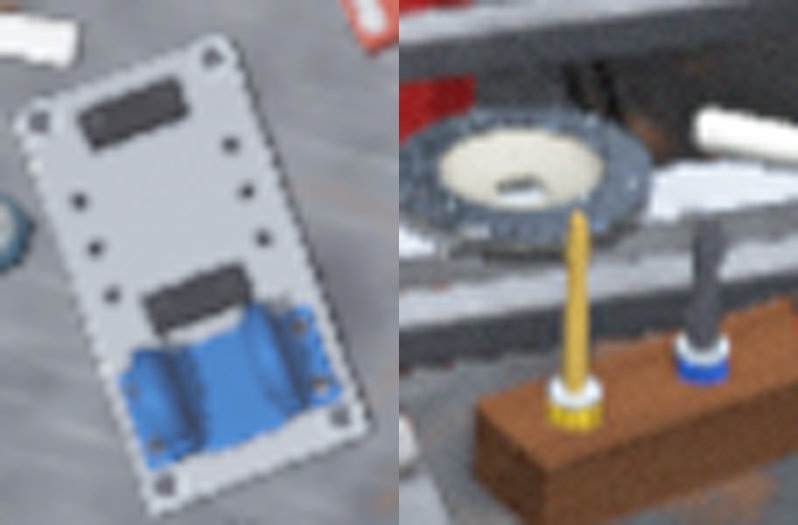

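Run:
```python
from h import *
d=load('t0')
def c(x,y,z,n):
    p=at(d,255+(x+.5)/5-.5,165+(y+.5)/5-.5,z); print(n,p.round(4)); return p
c(93,476,.056,'fitF');c(245,478,.056,'fitR');c(110,480,.04,'barF');c(225,480,.04,'barR');c(318,480,.0355,'eye')
c(312,92,.044,'redbase');c(330,50,.134,'rednose');c(215,92,.044,'blue');c(120,92,.044,'yel')
for q in [(193,303),(237,265),(290,320),(240,367),(222,333),(262,295)]: c(*q,.04,'v')
```

```text
fitF [ 0.3818 -0.2033  0.056 ]
fitR [ 0.384  -0.2884  0.056 ]
barF [ 0.3813 -0.2136  0.04  ]
barR [ 0.3838 -0.2787  0.04  ]
eye [ 0.3862 -0.3319  0.0355]
redbase [ 0.6115 -0.3251  0.044 ]
rednose [ 0.6121 -0.3233  0.134 ]
blue [ 0.6093 -0.2684  0.044 ]
yel [ 0.6071 -0.2127  0.044 ]
v [ 0.4844 -0.2584  0.04  ]
v [ 0.5076 -0.2834  0.04  ]
v [ 0.4767 -0.3144  0.04  ]
v [ 0.4484 -0.2861  0.04  ]
v [ 0.4677 -0.2754  0.04  ]
v [ 0.4906 -0.2981  0.04  ]
```

Top-view fixture crop: the plate's corners are at (222,35), (17,118), (370,428) and (157,512), the far rest is at (133,113), and the bracket's lugs are at (170,405) and (275,355). Next I'll compute the fixture and the obstacles.

Run:
```python
from h import *
d=load('t0'); s=load('s0')
def c(x,y,z,n):
    p=at(d,135+(x+.5)/7-.5,165+(y+.5)/7-.5,z); print(n,p.round(4)); return p
P=[c(*q,.016,'pl') for q in [(232,33),(13,115),(373,430),(153,515)]]
c(133,113,.029,'rest2');c(197,298,.029,'rest1')
# fit: plate corners local (148,-48),(148,48),(-38,-48),(-38,48)
L=np.array([(148,-48),(148,48),(-38,-48),(-38,48)])/1000.; W=np.array(P)[:,:2]
lc=L-L.mean(0); wc=W-W.mean(0); H=lc.T@wc
th=np.arctan2(H[0,1]-H[1,0],H[0,0]+H[1,1]); R=np.array([[np.cos(th),-np.sin(th)],[np.sin(th),np.cos(th)]])
o=W.mean(0)-R@L.mean(0); print('fix',o,np.degrees(th),'resid',(L@R.T+o-W).round(4).tolist())
print('mid target',o+R@[.0825,0])
def t(u,v,z,n): print(n,at(d,u*.64,v*.64,z).round(3))
t(531,322,0,'teal1b');t(544,307,.12,'teal1t');t(531,354,0,'teal2b');t(544,338,.12,'teal2t');t(570,326,0,'orb');t(586,311,.12,'ort')
t(470,441,.03,'tube in');t(470,452,.03,'tube out');t(397,330,.03,'tubeL');t(150,290,.12,'viceblk');t(200,305,.03,'vicebolt');t(180,290,.1,'vice edge')
for p in [(.612,-.324,.134),(.612,-.324,.044)]: print(proj(s,p)/.64, proj(d,p)/.64)
```

```text
pl [0.6442 0.1213 0.016 ]
pl [0.6042 0.2121 0.016 ]
pl [0.4741 0.0484 0.016 ]
pl [0.4348 0.1375 0.016 ]
rest2 [0.6038 0.1577 0.029 ]
rest1 [0.525 0.124 0.029]
fix [0.4888965  0.10786545] 23.538397562493838 resid [[-0.0004, 0.0017], [0.0012, -0.0011], [-0.0009, 0.0002], [0.0, -0.0008]]
mid target [0.56453189 0.14081294]
teal1b [ 0.554 -0.4    0.   ]
teal1t [ 0.557 -0.401  0.12 ]
teal2b [ 0.492 -0.4    0.   ]
teal2t [ 0.502 -0.401  0.12 ]
orb [ 0.549 -0.474  0.   ]
ort [ 0.552 -0.475  0.12 ]
tube in [ 0.324 -0.284  0.03 ]
tube out [ 0.304 -0.284  0.03 ]
tubeL [ 0.523 -0.144  0.03 ]
viceblk [0.561 0.293 0.12 ]
vicebolt [0.557 0.229 0.03 ]
vice edge [0.568 0.247 0.1  ]
[473.21228513 198.68774817] [501.32012562 272.88301985]
[469.81774041 246.17848232] [494.70341499 285.63694347]
```

Emit:
{"method": "jog_arm", "body": {
  "commands": [
    [0.6,0.14,0.36,0.02,0,0,1],
    [0.6,0.14,0.36,0.02,0,0,1],
    [0.6,0.14,0.36,0.02,0,0,1],
    [0.6,0.14,0.36,0.02,0,0,1],
    [0.6,0.14,0.36,0.02,0,0,1]
  ],
  "grip_force": 40
}}

```text
time: 0.52
position: [0.3141, -0.4188, 0.2324]
tool_rot: [-2.818, -1.387, -0.001]
ft_force: [1.7, -0.0, 0.1]
grip_width: 0.71
grip_force: 0.0
```

Emit:
{"method": "jog_arm", "body": {
  "commands": [
    [0.6,0.14,0.35,0,0,0,1],
    [0.6,0.14,0.35,0,0,0,1],
    [0.6,0.14,0.35,0,0,0,1],
    [0.6,0.14,0.35,0,0,0,1],
    [0.6,0.14,0.35,0,0,0,1]
  ]
}}

```text
time: 0.93
position: [0.3838, -0.243, 0.2325]
tool_rot: [-2.362, -2.071, -0.001]
ft_force: [1.1, -0.2, 0.1]
grip_width: 0.603
grip_force: 0.0
```

Emit:
{"method": "jog_arm", "body": {
  "commands": [
    [0.6,0,0,-0.1,0,0,0.32],
    [0.6,0,0,-0.1,0,0,0.32],
    [0.6,0,0,-0.1,0,0,0.32],
    [0.6,0,0,-0.1,0,0,0.32],
    [0.6,0,0,-0.1,0,0,0.32]
  ]
}}

```text
time: 1.35
position: [0.3827, -0.2491, 0.1836]
tool_rot: [2.194, 2.246, 0.001]
ft_force: [-0.6, 0.3, 1.3]
grip_width: 0.6
grip_force: 0.0
```

```bash
cat >> h.py <<'E'
from scipy.spatial.transform import Rotation as Ro
def st():
    s=ctrl.get_state(); R=Ro.from_rotvec(s['tool_rot']).as_matrix(); y=R[:,1]; z=R[:,2]
    print('t',round(s['time'],2),'p',s['position'].round(4),'yaw_y',round(np.degrees(np.arctan2(y[1],y[0])),2),'z',z.round(3),'F',s['ft_force'].round(1),'w',round(s['grip_width']*87,1),'gf',round(s['grip_force'],1),'q',s['joint_positions'].round(2)); return s,R
def wsnap(f):
    s,R=st(); d=ctrl.get_image('wrist'); T=np.eye(4);T[:3,:3]=R;T[:3,3]=s['position']; d['W']=T@np.array(d['mount'])
    pickle.dump(d,open(f'pics/{f}.pkl','wb')); cv2.imwrite(f'pics/{f}.png',d['frame'][:,:,::-1]); return d
def wf(d): return d['frame'].shape[0]/2/np.tan(np.radians(d['vfov'])/2)
def wproj(d,p):
    c=np.linalg.inv(d['W'])@np.append(p,1); r=np.hypot(c[0],c[1]); a=np.arctan2(r,c[2])
    return np.array([d['cx'],d['cy']])+c[:2]/r*a*wf(d)
def wat(d,u,v,z):
    x=np.array([u-d['cx'],v-d['cy']]); r=np.hypot(*x); a=r/wf(d)
    ray=d['W'][:3,:3]@np.append(x/r*np.sin(a),np.cos(a)); o=d['W'][:3,3]; return o+ray*(z-o[2])/ray[2]
E
python3 - <<'E'
from h import *
d=wsnap('w1'); print(d['vfov'],np.array(d['mount']).round(3))
i=d['frame'][:,:,::-1].copy()
cv2.imwrite('pics/w1b.png',cv2.resize(i,(800,600),interpolation=cv2.INTER_CUBIC))
# predicted
th=np.radians(91.5);ax=np.array([np.cos(th),np.sin(th),0])
for k in(-.0825,-.0425,.0425,.081): print(k,wproj(d,np.array([.3826,-.246,.042])+k*ax)*800/512)
E
```

```text
t 1.35 p [ 0.3827 -0.2491  0.1836] yaw_y 1.33 z [ 0.001 -0.001 -1.   ] F [-0.6  0.3  1.3] w 52.2 gf 0.0 q [ 0.93 -0.06 -0.4   1.95 -0.02  1.24  0.57]
65.70646984690485 [[-0.    -0.967 -0.255  0.068]
 [ 1.    -0.     0.001  0.001]
 [-0.001 -0.255  0.967 -0.163]
 [ 0.     0.     0.     1.   ]]
-0.0825 [401.14866045 390.4921298 ]
-0.0425 [400.88466358 338.58690032]
0.0425 [400.33984204 215.09815682]
0.081 [400.1221856  156.37196016]
```

View pics/w1b.png

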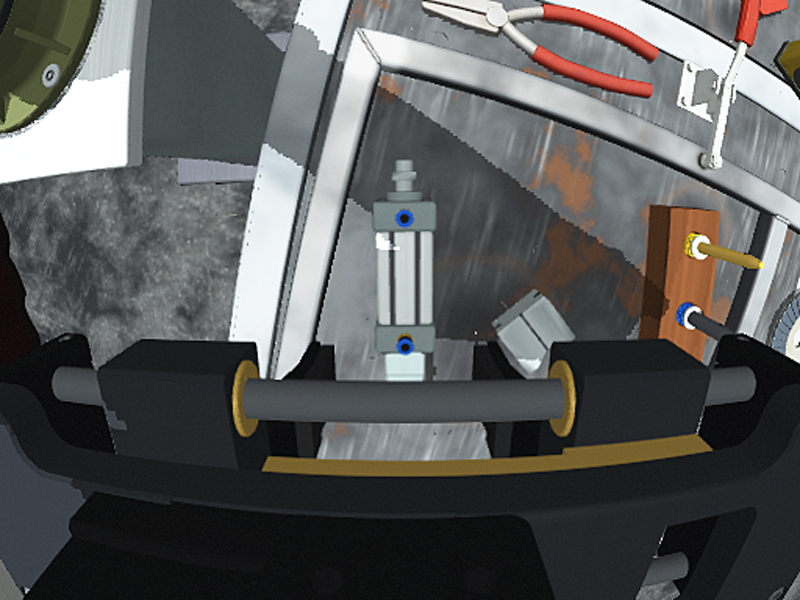

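The wrist view shows the cylinder with its rod end at (403,162) and fittings at (404,217) and (404,344). The barrel spans rows 230 to 325, and the V-block is at (535,335).

Run:
```python
from h import *
d=load('w1')
def c(u,v,z): p=wat(d,u*.64,v*.64,z); print((u,v),p.round(4)); return p
a=c(404,217,.056);b=c(404,344,.056);print('ang',np.degrees(np.arctan2(*(a-b)[[1,0]])),'mid',(a+b)/2,'len',np.linalg.norm(a-b))
c(405,230,.04);c(405,325,.04);c(375,203,.042);c(437,203,.042)
c(403,162,.03)
c(536,290,.04);c(497,328,.04);c(576,334,.04)
```

```text
(404, 217) [ 0.3838 -0.2036  0.056 ]
(404, 344) [ 0.3858 -0.2873  0.056 ]
ang 91.34687741115413 mid [ 0.38480593 -0.24545128  0.056     ] len 0.0837135914577964
(405, 230) [ 0.3848 -0.2135  0.04  ]
(405, 325) [ 0.3864 -0.2792  0.04  ]
(375, 203) [ 0.3648 -0.1959  0.042 ]
(437, 203) [ 0.4052 -0.1949  0.042 ]
(403, 162) [ 0.3824 -0.1682  0.03  ]
(536, 290) [ 0.4771 -0.252   0.04  ]
(497, 328) [ 0.4511 -0.2802  0.04  ]
(576, 334) [ 0.5117 -0.2842  0.04  ]
```

Emit:
{"method": "jog_arm", "body": {
  "commands": [
    [0.6,0.003,0.006,-0.35,0,0,0],
    [0.6,0.003,0.006,-0.35,0,0,0],
    [0.6,0.003,0.006,-0.35,0,0,0],
    [0.6,0.003,0.006,-0.35,0,0,0],
    [0.6,0.003,0.006,-0.35,0,0,0]
  ]
}}

```text
time: 1.82
position: [0.3801, -0.2432, 0.0029]
tool_rot: [-2.188, -2.242, 0.001]
ft_force: [-1.7, 0.3, -0.3]
grip_width: 0.603
grip_force: 0.0
```

Emit:
{"method": "jog_arm", "body": {
  "commands": [
    [0.3,0,0,0,0,0,0],
    [0.3,0,0,0,0,0,0],
    [0.3,0,0,0,0,0,0],
    [0.3,0,0,0,0,0,0],
    [0.3,0,0,0,0,0,0]
  ],
  "grip_force": 45
}}

```text
time: 2.23
position: [0.3853, -0.2468, 0.0102]
tool_rot: [2.19, 2.246, -0.0]
ft_force: [-2.2, 0.3, 7.8]
grip_width: 0.431
grip_force: 45.0
```

Emit:
{"method": "jog_arm", "body": {
  "commands": [
    [0.3,0,0,0.08,0,0,0],
    [0.3,0,0,0.2,0,0,0],
    [0.3,0,0,0.3,0,0,0],
    [0.3,0,0,0.36,0,0,0],
    [0.3,0,0,0.36,0,0,0]
  ]
}}

```text
time: 2.65
position: [0.3864, -0.2466, 0.1946]
tool_rot: [2.185, 2.242, 0.002]
ft_force: [1.0, -0.6, -3.7]
grip_width: 0.435
grip_force: 45.0
```

Emit:
{"method": "jog_arm", "body": {
  "commands": [
    [0.3,0.1,0.4,0.06,0,0,0],
    [0.3,0.1,0.4,0.06,0,0,0],
    [0.3,0.1,0.4,0.06,0,0,0],
    [0.3,0.1,0.4,0.06,0,0,0],
    [0.3,0.1,0.4,0.06,0,0,0]
  ]
}}

```text
time: 3.07
position: [0.4334, -0.0431, 0.2183]
tool_rot: [2.192, 2.248, -0.0]
ft_force: [1.3, -0.9, -3.6]
grip_width: 0.436
grip_force: 45.0
```

Emit:
{"method": "jog_arm", "body": {
  "commands": [
    [0.3,0,0,0,0,0,0],
    [0.3,0,0,0,0,0,0],
    [0.3,0,0,0,0,0,0],
    [0.3,0,0,0,0,0,0],
    [0.3,0,0,0,0,0,0]
  ]
}}

```text
time: 3.48
position: [0.4332, -0.0465, 0.2173]
tool_rot: [-2.195, -2.247, 0.001]
ft_force: [-0.5, 0.6, -4.1]
grip_width: 0.438
grip_force: 45.0
```

Run:
```python
from h import *
d=wsnap('w2')
i=cv2.resize(d['frame'][:,:,::-1],(1024,768),interpolation=cv2.INTER_CUBIC)
cv2.imwrite('pics/w2b.png',i[0:500,224:1024])
for p in [(.4889,.1079,.072),(.5645,.1408,.029)]: print(wproj(d,p)*2-[224,0])
```

```text
t 3.48 p [ 0.4332 -0.0465  0.2173] yaw_y 1.33 z [-0. -0. -1.] F [-0.5  0.6 -4.1] w 38.1 gf 45.0 q [ 0.76 -0.14 -0.65  1.93 -0.09  1.32  0.16]
[403.62029695  75.01288472]
[510.61943763  56.19782767]
```

View pics/w2b.png

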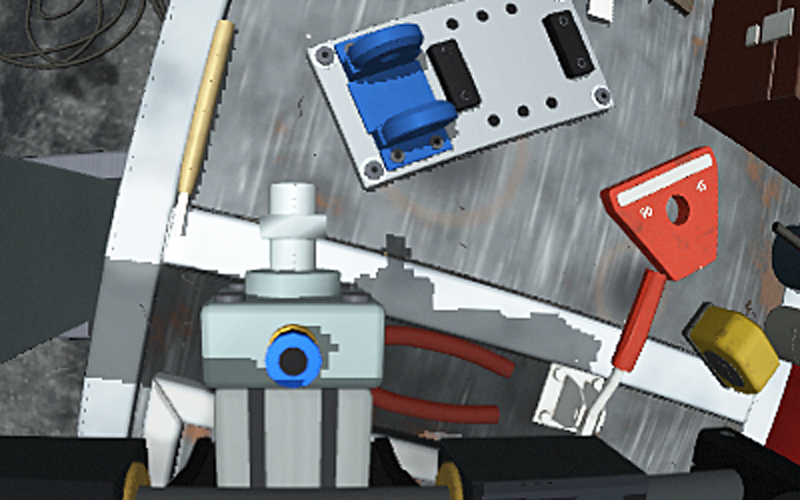

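Run:
```python
from h import *
from scipy.optimize import least_squares
d=load('w2')
def c(u,v,z): return wat(d,(u+224)/2,v/2,z)
obs=[((364,187),(-.038,-.048,.016)),((308,48),(-.038,.048,.016)),((613,104),(.148,-.048,.016)),((455,73),(.040,0,.029)),((569,44),(.126,0,.029))]
W=np.array([c(*q,l[2]) for q,l in obs]);L=np.array([l for _,l in obs])
def T(x): return np.c_[L[:,0]*np.cos(x[2])-L[:,1]*np.sin(x[2])+x[0],L[:,0]*np.sin(x[2])+L[:,1]*np.cos(x[2])+x[1]]
r=least_squares(lambda x:(T(x)-W[:,:2]).ravel(),[.489,.108,.41]); print(r.x[:2],np.degrees(r.x[2])); print((r.fun.reshape(-1,2)*1000).round(1))
x=r.x
def pix(l): 
    p=[l[0]*np.cos(x[2])-l[1]*np.sin(x[2])+x[0],l[0]*np.sin(x[2])+l[1]*np.cos(x[2])+x[1],l[2]]; return wproj(d,p)*2-[224,0]
for l in [(0,-.017,.072),(0,-.029,.072),(0,.029,.072),(0,.017,.072),(.022,-.017,.05),(-.022,-.017,.05)]: print(l,pix(l).round(0))
```

```text
[0.4915548  0.10886475] 23.325626124785273
[[-0.3 -0.8]
 [-2.4 -0. ]
 [ 1.2 -1.4]
 [-0.   0.1]
 [ 1.6  2.1]]
(0, -0.017, 0.072) [421. 103.]
(0, -0.029, 0.072) [430. 124.]
(0, 0.029, 0.072) [387.  26.]
(0, 0.017, 0.072) [396.  45.]
(0.022, -0.017, 0.05) [448.  99.]
(-0.022, -0.017, 0.05) [377. 123.]
```

Emit:
{"method": "jog_arm", "body": {
  "commands": [
    [0.3,0.13,0.18,0,0,0,-1],
    [0.3,0.13,0.18,0,0,0,-1],
    [0.3,0.13,0.18,0,0,0,-1],
    [0.3,0.13,0.18,0,0,0,-1],
    [0.3,0.13,0.18,0,0,0,-1]
  ]
}}

```text
time: 3.95
position: [0.5002, 0.0485, 0.2176]
tool_rot: [-2.699, -1.601, -0.005]
ft_force: [0.7, 0.2, -5.4]
grip_width: 0.435
grip_force: 45.0
```

Emit:
{"method": "jog_arm", "body": {
  "commands": [
    [0.3,0.136,0.196,0,0,0,-1],
    [0.3,0.136,0.196,0,0,0,-1],
    [0.3,0.136,0.196,0,0,0,-1],
    [0.3,0.136,0.196,0,0,0,-1],
    [0.3,0.136,0.196,0,0,0,-1]
  ]
}}

```text
time: 4.37
position: [0.568, 0.1473, 0.2168]
tool_rot: [-3.02, -0.847, -0.002]
ft_force: [-0.4, -0.2, -3.8]
grip_width: 0.434
grip_force: 45.0
```

Emit:
{"method": "jog_arm", "body": {
  "commands": [
    [0.3,0,0,-0.1,0,0,-0.263],
    [0.3,0,0,-0.1,0,0,-0.263],
    [0.3,0,0,-0.16,0,0,-0.263],
    [0.3,0,0,-0.16,0,0,-0.263],
    [0.3,0,0,-0.16,0,0,-0.263]
  ]
}}

```text
time: 4.78
position: [0.5654, 0.1411, 0.1363]
tool_rot: [3.075, 0.642, -0.007]
ft_force: [1.4, -0.1, -4.3]
grip_width: 0.436
grip_force: 45.0
```

Run:
```python
from h import *
d=load('w2'); p=wat(d,(293+224)/2,180,.263); print('front fitting rel TCP',p-[.4332,-.0465,.2173])
st(); s=snap('scene','s1'); snap('top','t1'); cv2.imwrite('pics/s1b.png',cv2.resize(s['frame'][130:280,0:200,::-1],(800,600),interpolation=cv2.INTER_CUBIC))
t0=load('t0');s0=load('s0')
for q,w in [((182,283),(122,352)),((150,275),(75,325))]:
    o1,r1=ray(t0,q[0]*.64,q[1]*.64);o2,r2=ray(s0,w[0]*.64,w[1]*.64)
    A=np.c_[r1,-r2];k,*_=np.linalg.lstsq(A,o2-o1,rcond=None);print(o1+r1*k[0],o2+r2*k[1])
```

```text
front fitting rel TCP [0.0005395  0.04259189 0.0457    ]
t 4.78 p [0.5654 0.1411 0.1363] yaw_y -66.42 z [-0.005 -0.001 -1.   ] F [ 1.4 -0.1 -4.3] w 38.0 gf 45.0 q [ 0.37  0.34 -0.79  1.71  0.25  1.21 -1.64]
[0.58845693 0.25460091 0.06873196] [0.58592137 0.24793861 0.06593082]
[0.58597648 0.29290002 0.12849609] [0.58578714 0.29230863 0.12822619]
```

View pics/s1b.png

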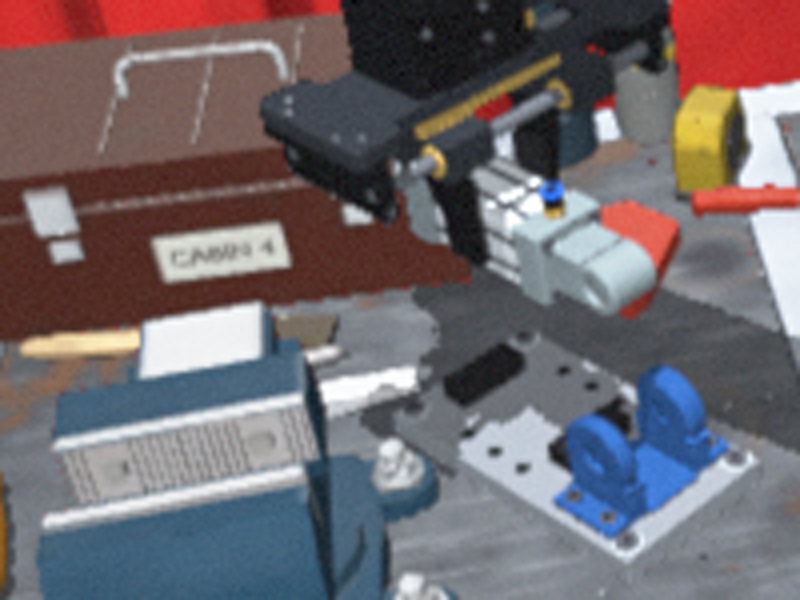

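The scene view shows the cylinder hovering over the fixture in the right orientation, with the eye hole at (597,285) and the near lug hole at (597,455). The vice's jaw end is at (320,440).

Run:
```python
from h import *
s=load('s1');t=load('t0')
o=np.array([.4912,.1088]);th=np.radians(23.4);ax=np.array([np.cos(th),np.sin(th)]);ay=np.array([-ax[1],ax[0]])
def crop(p): return ((proj(s,p)-[0,130])*4).round(1)
print('lug',crop(np.r_[o+.029*ay,.05]))
th2=np.radians(23.58);bx=np.array([np.cos(th2),np.sin(th2)]);by=np.array([-bx[1],bx[0]])
e=np.array([.5654,.1411])-.0822*bx+.0145*by; print('eye',crop(np.r_[e,.1363+.0108]))
for k in(.003,): print('dx',crop(np.r_[e+k*bx,.1471])-crop(np.r_[e,.1471]),'dz',crop(np.r_[e,.1501])-crop(np.r_[e,.1471]),'dy',crop(np.r_[e+k*by,.1471])-crop(np.r_[e,.1471]))
# jaw end: top image (native) candidates
for z in(.08,.1,.12): print(z,[at(t,u*.64,v*.64,z).round(3).tolist() for u,v in [(165,318),(160,345),(155,372),(180,290)]])
for u,v in [(315,415),(300,470),(320,385)]: print([at(s,u/4,130+v/4,z).round(3).tolist() for z in(.08,.1,.12)])
```

```text
lug [593.9 454.1]
eye [593.1 288.6]
dx [-4.2 -2.3] dz [-0.8 -5. ] dy [-4.7  3. ]
0.08 [[0.519, 0.275, 0.08], [0.47, 0.278, 0.08], [0.421, 0.282, 0.08], [0.572, 0.253, 0.08]]
0.1 [[0.516, 0.268, 0.1], [0.467, 0.271, 0.1], [0.419, 0.275, 0.1], [0.568, 0.247, 0.1]]
0.12 [[0.512, 0.261, 0.12], [0.464, 0.264, 0.12], [0.416, 0.268, 0.12], [0.563, 0.24, 0.12]]
[[0.54, 0.254, 0.08], [0.515, 0.255, 0.1], [0.49, 0.256, 0.12]]
[[0.504, 0.269, 0.08], [0.479, 0.27, 0.1], [0.455, 0.271, 0.12]]
[[0.563, 0.246, 0.08], [0.536, 0.248, 0.1], [0.51, 0.25, 0.12]]
```

Emit:
{"method": "jog_arm", "body": {
  "commands": [
    [0.3,0.002,0.001,-0.05,0,0,-0.006],
    [0.3,0.002,0.001,-0.08,0,0,-0.006],
    [0.3,0.002,0.001,-0.11,0,0,-0.006],
    [0.3,0.002,0.001,-0.13,0,0,-0.006],
    [0.3,0.002,0.001,-0.13,0,0,-0.006]
  ]
}}

```text
time: 5.3
position: [0.5673, 0.1426, 0.072]
tool_rot: [3.076, 0.637, -0.003]
ft_force: [-0.1, -0.7, -3.5]
grip_width: 0.43
grip_force: 45.0
```

Emit:
{"method": "jog_arm", "body": {
  "commands": [
    [0.3,0,0,-0.01,0,0,0],
    [0.3,0,0,-0.02,0,0,0],
    [0.3,0,0,-0.03,0,0,0],
    [0.3,0,0,-0.036,0,0,0],
    [0.3,0,0,-0.036,0,0,0]
  ]
}}

```text
time: 5.72
position: [0.5673, 0.1431, 0.0541]
tool_rot: [3.076, 0.637, -0.001]
ft_force: [0.1, 0.2, -4.6]
grip_width: 0.43
grip_force: 45.0
```

Run:
```python
from h import *
st()
```

```text
t 5.72 p [0.5673 0.1431 0.0541] yaw_y -66.59 z [-0.001 -0.    -1.   ] F [ 0.1  0.2 -4.6] w 37.4 gf 45.0 q [ 0.33  0.43 -0.75  1.78  0.33  1.06 -1.7 ]
```

Emit:
{"method": "jog_arm", "body": {
  "commands": [
    [0.3,-0.0014,-0.003,-0.01,0,0,0],
    [0.3,-0.0014,-0.003,-0.018,0,0,0],
    [0.3,-0.0014,-0.003,-0.024,0,0,0],
    [0.3,-0.0014,-0.003,-0.028,0,0,0],
    [0.3,-0.0014,-0.003,-0.028,0,0,0]
  ]
}}

```text
time: 6.13
position: [0.5666, 0.1417, 0.0399]
tool_rot: [-3.076, -0.637, 0.002]
ft_force: [-0.0, 0.4, -4.4]
grip_width: 0.435
grip_force: 45.0
```

Emit:
{"method": "jog_arm", "body": {
  "commands": [
    [0.3,0,0,0,0,0,0],
    [0.3,0,0,0,0,0,0],
    [0.3,0,0,0,0,0,0],
    [0.3,0,0,0,0,0,0],
    [0.3,0,0,0,0,0,0]
  ]
}}

```text
time: 6.55
position: [0.5671, 0.1418, 0.0408]
tool_rot: [3.076, 0.637, 0.0]
ft_force: [0.5, -0.5, -5.1]
grip_width: 0.433
grip_force: 45.0
```

Run:
```python
from h import *
st(); s=snap('scene','s2'); t=snap('top','t2'); a=cv2.resize(s['frame'][190:265,110:210,::-1],(800,600),interpolation=cv2.INTER_CUBIC);cv2.imwrite('pics/s2b.png',a)
```

```text
t 6.55 p [0.5671 0.1418 0.0408] yaw_y -66.59 z [ 0. -0. -1.] F [ 0.5 -0.5 -5.1] w 37.6 gf 45.0 q [ 0.32  0.44 -0.74  1.79  0.34  1.04 -1.71]
```

View pics/s2b.png

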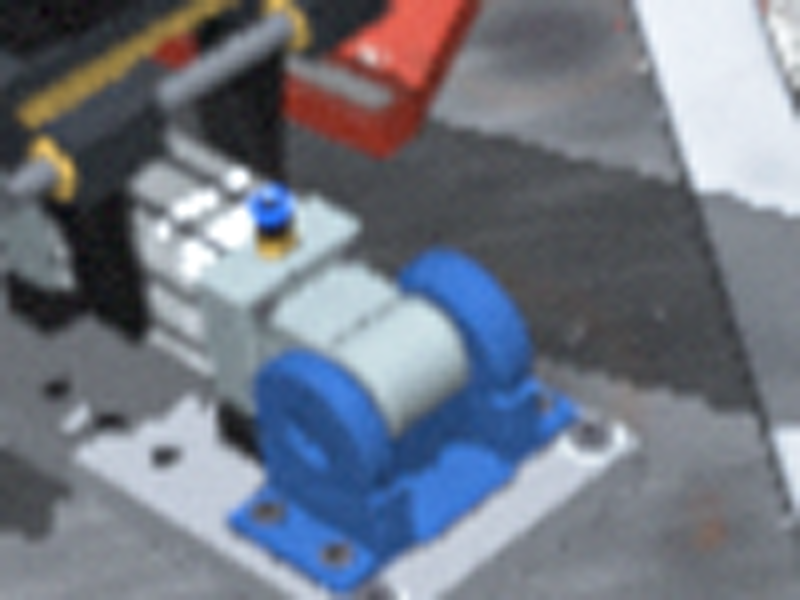

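The eye sits between the lugs, with the near lug hole at (308,437) and even gaps either side. It is still hanging about 1 to 2 mm above the rests, so I'll lower it until it touches, then release.

Emit:
{"method": "jog_arm", "body": {
  "commands": [
    [0.3,-0.0006,-0.0006,-0.002,0,0,0],
    [0.3,-0.0006,-0.0006,-0.003,0,0,0],
    [0.3,-0.0006,-0.0006,-0.004,0,0,0],
    [0.3,-0.0006,-0.0006,-0.004,0,0,0],
    [0.3,-0.0006,-0.0006,-0.004,0,0,0]
  ]
}}

```text
time: 7.07
position: [0.5668, 0.1415, 0.0393]
tool_rot: [3.076, 0.637, 0.0]
ft_force: [-1.5, -1.7, 3.6]
grip_width: 0.431
grip_force: 45.0
```

Emit:
{"method": "jog_arm", "body": {
  "commands": [
    [0.55,0,0,0,0,0,0],
    [0.55,0,0,0,0,0,0],
    [0.55,0,0,0,0,0,0],
    [0.55,0,0,0.04,0,0,0],
    [0.55,0,0,0.08,0,0,0]
  ],
  "grip_force": 20
}}

```text
time: 7.48
position: [0.5657, 0.1413, 0.0778]
tool_rot: [-3.076, -0.637, 0.004]
ft_force: [-0.2, -0.3, 0.3]
grip_width: 0.548
grip_force: 0.0
```

Emit:
{"method": "jog_arm", "body": {
  "commands": [
    [0.55,0,0,0.08,0,0,0],
    [0.55,0,0,0.16,0,0,0],
    [0.55,0,0,0.24,0,0,0],
    [0.55,0,0,0.32,0,0,0],
    [0.55,0,0,0.38,0,0,0]
  ]
}}

```text
time: 7.9
position: [0.5675, 0.142, 0.2725]
tool_rot: [3.076, 0.637, 0.007]
ft_force: [0.4, 0.4, 0.3]
grip_width: 0.549
grip_force: 0.0
```

Run:
```python
from h import *
st()
```

```text
t 7.9 p [0.5675 0.142  0.2725] yaw_y -66.58 z [ 0.004  0.001 -1.   ] F [0.4 0.4 0.3] w 47.8 gf 0.0 q [ 0.4   0.24 -0.82  1.52  0.18  1.45 -1.59]
```

Emit:
{"method": "jog_arm", "body": {
  "commands": [
    [0.5,-0.06,-0.34,-0.03,0,0,-0.4],
    [0.5,-0.06,-0.34,-0.03,0,0,-0.4],
    [0.5,-0.06,-0.34,-0.03,0,0,-0.4],
    [0.5,-0.06,-0.34,-0.03,0,0,-0.4],
    [0.5,-0.06,-0.36,-0.03,0,0,-0.4]
  ]
}}

```text
time: 8.32
position: [0.5352, -0.046, 0.2529]
tool_rot: [3.123, 0.299, -0.002]
ft_force: [0.1, -0.9, 0.8]
grip_width: 0.498
grip_force: 0.0
```

Emit:
{"method": "jog_arm", "body": {
  "commands": [
    [0.5,-0.24,-0.3,-0.03,0,0,-0.2],
    [0.5,-0.24,-0.3,-0.03,0,0,-0.2],
    [0.5,-0.24,-0.3,-0.03,0,0,-0.38],
    [0.5,-0.24,-0.36,-0.03,0,0,-0.38],
    [0.5,-0.24,-0.4,-0.03,0,0,-0.38]
  ]
}}

```text
time: 8.73
position: [0.4243, -0.2133, 0.2401]
tool_rot: [3.14, 0.001, 0.001]
ft_force: [0.4, -0.2, -0.1]
grip_width: 0.5
grip_force: 0.0
```

Emit:
{"method": "jog_arm", "body": {
  "commands": [
    [0.5,-0.03,-0.1,-0.03,0,0,0],
    [0.5,-0.03,-0.1,-0.03,0,0,0],
    [0.5,-0.03,-0.1,-0.03,0,0,0],
    [0.5,-0.03,-0.1,-0.03,0,0,0],
    [0.5,-0.03,-0.1,-0.03,0,0,0]
  ]
}}

```text
time: 9.15
position: [0.4121, -0.2606, 0.225]
tool_rot: [-3.141, -0.004, -0.001]
ft_force: [1.1, 0.3, 0.3]
grip_width: 0.503
grip_force: 0.0
```

Run:
```python
from h import *
d=wsnap('w3')
i=cv2.resize(d['frame'][:,:,::-1],(1024,768),interpolation=cv2.INTER_CUBIC)
for p in [(.48,-.284,.04),(.614,-.3245,.134),(.614,-.3245,.044),(.497,-.4,0)]: print(wproj(d,p)*2)
cv2.imwrite('pics/w3b.png',i[0:470,112:912])
```

```text
t 9.15 p [ 0.4121 -0.2606  0.225 ] yaw_y -89.86 z [ 0.001  0.    -1.   ] F [1.1 0.3 0.3] w 43.8 gf 0.0 q [ 0.94 -0.01 -0.42  1.82 -0.01  1.33 -1.05]
[554.78291132 237.40199764]
[657.88853083 -43.80875244]
[624.06240196  19.49598673]
[722.76641991 218.01592068]
```

View pics/w3b.png

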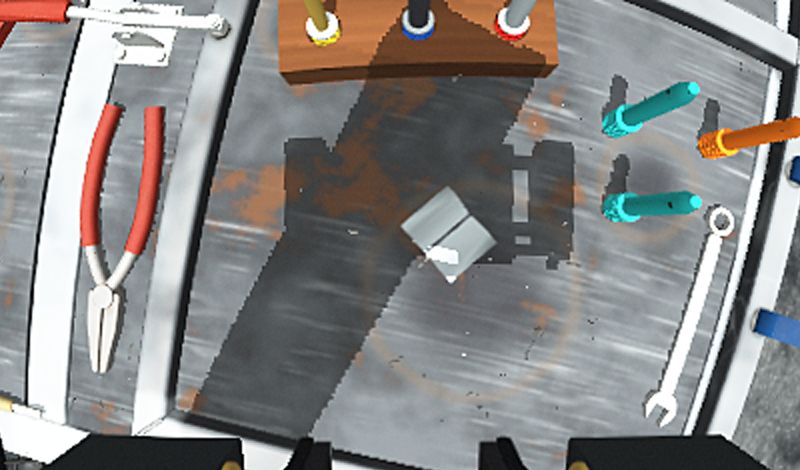

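The wrist view shows the V-block corners at (447,186), (401,228), (496,243) and (450,283), with the groove running from (468,215) to (428,260). The red pin's grip top is at (513,22), and the turquoise bases are at (615,125) and (615,210).

Run:
```python
from h import *
d=load('w3')
c=lambda u,v,z: wat(d,(u+112)/2,v/2,z)
P=[c(*q,.04) for q in [(447,186),(401,228),(496,243),(450,283)]]
for p in P: print(p.round(4))
ctr=np.mean(P,0); print('ctr',ctr.round(4))
g=(P[0]+P[2]-P[1]-P[3])/2; print('groove ang',np.degrees(np.arctan2(g[1],g[0])),np.linalg.norm(g)); 
w=(P[0]+P[1]-P[2]-P[3])/2; print('wid',np.degrees(np.arctan2(w[1],w[0])),np.linalg.norm(w))
a,b=c(468,215,.0265),c(428,258,.0265); print('gline',a.round(4),b.round(4),np.degrees(np.arctan2(*(a-b)[[1,0]])))
print('red',c(513,22,.044),'blue',c(419,22,.044),'yel',c(324,27,.044)); print('T',c(615,130,0),c(615,212,0))
print('P',[c(95,290,.01),c(105,105,.01)])
```

```text
[ 0.5102 -0.2862  0.04  ]
[ 0.4853 -0.2598  0.04  ]
[ 0.4773 -0.3152  0.04  ]
[ 0.4533 -0.2885  0.04  ]
ctr [ 0.4815 -0.2874  0.04  ]
groove ang -47.39452328377914 0.03614321855003688
wid 41.646184827643815 0.04342291358023862
gline [ 0.4938 -0.3     0.0265] [ 0.4673 -0.276   0.0265] -42.073786936519674
red [ 0.61237474 -0.32502091  0.044     ] blue [ 0.60977981 -0.26989748  0.044     ] yel [ 0.60764733 -0.21469641  0.044     ]
T [ 0.5578158  -0.40258511  0.        ] [ 0.50129726 -0.40297358  0.        ]
P [array([ 0.45163261, -0.04605931,  0.01      ]), array([ 0.58113825, -0.05674646,  0.01      ])]
```

Emit:
{"method": "jog_arm", "body": {
  "commands": [
    [0.45,0.08,0.02,-0.1,0,0,-1],
    [0.45,0.08,0.02,-0.1,0,0,-1],
    [0.45,0.08,0.02,-0.1,0,0,-1],
    [0.45,0.08,0.02,-0.1,0,0,-1],
    [0.45,0.08,0.02,-0.1,0,0,-1]
  ]
}}

```text
time: 9.62
position: [0.4522, -0.2499, 0.1747]
tool_rot: [-3.033, 0.815, 0.0]
ft_force: [-0.2, -0.7, 0.5]
grip_width: 0.448
grip_force: 0.0
```

Emit:
{"method": "jog_arm", "body": {
  "commands": [
    [0.45,0,0,-0.1,0,0,-0.6],
    [0.45,0,0,-0.1,0,0,-0.6],
    [0.45,0,0,-0.1,0,0,-0.6],
    [0.45,0,0,-0.1,0,0,-0.6],
    [0.45,0,0,-0.1,0,0,-0.6]
  ]
}}

```text
time: 10.03
position: [0.4521, -0.2509, 0.1253]
tool_rot: [-2.873, 1.271, -0.002]
ft_force: [0.2, 0.4, 0.7]
grip_width: 0.451
grip_force: 0.0
```

Emit:
{"method": "jog_arm", "body": {
  "commands": [
    [0.45,0,0,0,-0.74,-0.67,0],
    [0.45,0,0,0,-0.74,-0.67,0],
    [0.45,0,0,0,-0.74,-0.67,0],
    [0.45,0,0,0,-0.74,-0.67,0],
    [0.45,0,0,0,-0.74,-0.67,0]
  ]
}}

```text
time: 10.45
position: [0.4475, -0.2491, 0.1223]
tool_rot: [2.602, -1.148, 0.696]
ft_force: [-0.5, 0.3, -1.5]
grip_width: 0.45
grip_force: 0.0
```

Emit:
{"method": "jog_arm", "body": {
  "commands": [
    [0.45,0,0,-0.1,-0.25,-0.22,0],
    [0.45,0,0,-0.1,-0.25,-0.22,0],
    [0.45,0,0,-0.1,-0.25,-0.22,0],
    [0.45,0,0,-0.1,-0.25,-0.22,0],
    [0.45,0,0,-0.1,-0.25,-0.22,0]
  ]
}}

```text
time: 10.87
position: [0.4521, -0.2514, 0.0741]
tool_rot: [2.483, -1.096, 0.898]
ft_force: [-2.2, -0.1, -1.3]
grip_width: 0.451
grip_force: 0.0
```

Run:
```python
from h import *
st()
```

```text
t 10.87 p [ 0.4521 -0.2514  0.0741] yaw_y -137.78 z [ 0.428 -0.478 -0.767] F [-2.2 -0.1 -1.3] w 39.2 gf 0.0 q [ 1.47 -0.29 -1.2   2.45  0.5   0.25 -2.65]
```

Emit:
{"method": "jog_arm", "body": {
  "commands": [
    [0.45,0.002,-0.008,-0.04,0.25,0.22,0],
    [0.45,0.002,-0.008,-0.04,0.25,0.22,0],
    [0.45,0.002,-0.008,-0.08,0.25,0.22,0],
    [0.45,0.002,-0.008,-0.08,0.25,0.22,0],
    [0.45,0.002,-0.008,-0.08,0.25,0.22,0]
  ]
}}

```text
time: 11.28
position: [0.4531, -0.256, 0.0356]
tool_rot: [2.606, -1.154, 0.694]
ft_force: [0.1, -0.1, -0.4]
grip_width: 0.448
grip_force: 0.0
```

Run:
```python
from h import *
st()
```

```text
t 11.28 p [ 0.4531 -0.256   0.0356] yaw_y -137.77 z [ 0.334 -0.368 -0.868] F [ 0.1 -0.1 -0.4] w 38.9 gf 0.0 q [ 1.45  0.   -1.15  2.35  0.69  0.42 -2.69]
```

```bash
cat >> h.py <<'E'
def ori(hdeg,T,ydeg):  # tool z tilted T deg from down toward azimuth hdeg, tool y level at ydeg
    h=np.radians(hdeg);T=np.radians(T); z=np.array([np.cos(h)*np.sin(T),np.sin(h)*np.sin(T),-np.cos(T)])
    y=np.array([np.cos(np.radians(ydeg)),np.sin(np.radians(ydeg)),0]); return np.c_[np.cross(y,z),y,z]
def plan(p0,R0,p1,R1,n=None):
    rv=Ro.from_matrix(R1@R0.T).as_rotvec(); a=np.degrees(np.linalg.norm(rv)); D=np.array(p1)-p0
    n=n or int(max(np.ceil(a/30),np.ceil(np.linalg.norm(D)/.19),1))
    print('ang',round(a,1),'dist',D.round(4),'calls',n,'each: shift',(D/.5/n).round(4),'turn',(np.degrees(rv)/30/n).round(4))
    for k in range(1,n): print('  mid z-axis',(Ro.from_rotvec(rv*k/n).as_matrix()@R0)[:,2].round(2))
E
python3 - <<'E'
from h import *
s,R=st()
Rp=ori(60,60,-30); g=np.array([.613,-.324,.114])
tcp=g+.015*Rp[:,2]; back=tcp-.09*Rp[:,2]
print(tcp.round(4),back.round(4))
plan(s['position'],R,back+[0,0,.03],Rp)
plan(s['position'],R,back+[0,0,.03],ori(0,0,-30))
E
```

```text
t 11.28 p [ 0.4531 -0.256   0.0356] yaw_y -137.77 z [ 0.334 -0.368 -0.868] F [ 0.1 -0.1 -0.4] w 38.9 gf 0.0 q [ 1.45  0.   -1.15  2.35  0.69  0.42 -2.69]
[ 0.6195 -0.3128  0.1065] [ 0.5805 -0.3803  0.1515]
ang 110.6 dist [ 0.1274 -0.1243  0.1459] calls 4 each: shift [ 0.0637 -0.0621  0.0729] turn [ 0.0309 -0.2902  0.8744]
  mid z-axis [ 0.58 -0.14 -0.8 ]
  mid z-axis [ 0.69  0.17 -0.7 ]
  mid z-axis [ 0.64  0.49 -0.59]
ang 110.6 dist [ 0.1274 -0.1243  0.1459] calls 4 each: shift [ 0.0637 -0.0621  0.0729] turn [-0.0309  0.2868  0.875 ]
  mid z-axis [ 0.34 -0.23 -0.91]
  mid z-axis [ 0.27 -0.1  -0.96]
  mid z-axis [ 0.15 -0.02 -0.99]
```

Emit:
{"method": "jog_arm", "body": {
  "commands": [
    [0.4,0.02,0,0.08,0,0,0],
    [0.4,0.03,0,0.16,0,0,0],
    [0.4,0.05,0,0.24,0,0,0.3],
    [0.4,0.06,0,0.32,0,0,0.5],
    [0.4,0.06,0,0.36,0,0,0.7]
  ]
}}

```text
time: 11.7
position: [0.4668, -0.2607, 0.1342]
tool_rot: [2.722, -0.934, 0.705]
ft_force: [-0.4, -1.1, -1.1]
grip_width: 0.394
grip_force: 0.0
```

Emit:
{"method": "jog_arm", "body": {
  "commands": [
    [0.4,0.06,-0.06,0.06,0,0,1],
    [0.4,0.06,-0.06,0.06,0,0,1],
    [0.4,0.06,-0.06,0.06,0,0,1],
    [0.4,0.06,-0.06,0.06,0,0,1],
    [0.4,0.06,-0.06,0.06,0,0,1]
  ]
}}

```text
time: 12.12
position: [0.4972, -0.2913, 0.1643]
tool_rot: [2.967, -0.275, 0.774]
ft_force: [-0.1, 0.1, -0.5]
grip_width: 0.403
grip_force: 0.0
```

Run:
```python
from h import *
s,R=st()
Rp=ori(60,60,-30); g=np.array([.613,-.324,.114])
tcp=g+.015*Rp[:,2]; back=tcp-.09*Rp[:,2]
plan(s['position'],R,back+[0,0,.1],Rp)
```

```text
t 12.12 p [ 0.4972 -0.2913  0.1643] yaw_y -100.82 z [ 0.478 -0.105 -0.872] F [-0.1  0.1 -0.5] w 35.1 gf 0.0 q [ 1.09 -0.1  -0.46  2.13 -0.4   0.67 -0.88]
ang 76.6 dist [ 0.0834 -0.0889  0.0872] calls 3 each: shift [ 0.0556 -0.0593  0.0581] turn [ 0.1605 -0.326   0.7696]
  mid z-axis [ 0.6   0.19 -0.77]
  mid z-axis [ 0.59  0.49 -0.64]
```

Emit:
{"method": "jog_arm", "body": {
  "commands": [
    [0.4,0.055,-0.06,0.08,0.16,-0.326,0.77],
    [0.4,0.055,-0.06,0.08,0.16,-0.326,0.77],
    [0.4,0.055,-0.06,0.08,0.16,-0.326,0.77],
    [0.4,0.055,-0.06,0.08,0.16,-0.326,0.77],
    [0.4,0.055,-0.06,0.08,0.16,-0.326,0.77]
  ]
}}

```text
time: 12.53
position: [0.5225, -0.3255, 0.2027]
tool_rot: [-2.828, -0.267, -0.991]
ft_force: [-0.3, -1.5, 0.2]
grip_width: 0.397
grip_force: 0.0
```

Emit:
{"method": "jog_arm", "body": {
  "commands": [
    [0.4,0.055,-0.06,0.08,0.16,-0.326,0.77],
    [0.4,0.055,-0.06,0.08,0.16,-0.326,0.77],
    [0.4,0.055,-0.06,0.08,0.16,-0.326,0.77],
    [0.4,0.055,-0.06,0.08,0.16,-0.326,0.77],
    [0.4,0.055,-0.06,0.08,0.16,-0.326,0.77]
  ]
}}

```text
time: 12.95
position: [0.5507, -0.3532, 0.2404]
tool_rot: [-2.474, -0.756, -1.107]
ft_force: [-0.3, 0.3, -0.6]
grip_width: 0.398
grip_force: 0.0
```

Emit:
{"method": "jog_arm", "body": {
  "commands": [
    [0.4,0.055,-0.06,0.02,0.16,-0.326,0.77],
    [0.4,0.055,-0.06,0.02,0.16,-0.326,0.77],
    [0.4,0.055,-0.06,0.02,0.16,-0.326,0.77],
    [0.4,0.055,-0.06,0.02,0.16,-0.326,0.77],
    [0.4,0.055,-0.06,0.02,0.16,-0.326,0.77]
  ]
}}

```text
time: 13.37
position: [0.5795, -0.3806, 0.25]
tool_rot: [-2.047, -1.171, -1.171]
ft_force: [-0.3, 2.4, -0.6]
grip_width: 0.4
grip_force: 0.0
```

Run:
```python
from h import *
s,R=st()
Rp=ori(60,60,-30); g=np.array([.613,-.324,.114])
tcp=g+.015*Rp[:,2]; back=tcp-.08*Rp[:,2]
plan(s['position'],R,back,Rp)
d=wsnap('w4')
for p in [(.613,-.324,.134),(.613,-.324,.044)]: print(wproj(d,p))
```

```text
t 13.37 p [ 0.5795 -0.3806  0.25  ] yaw_y -30.2 z [ 0.431  0.749 -0.503] F [-0.3  2.4 -0.6] w 34.8 gf 0.0 q [ 1.19  0.72 -0.37  1.22 -0.72  1.66  0.42]
ang 0.6 dist [ 0.0053  0.0078 -0.1035] calls 1 each: shift [ 0.0106  0.0157 -0.207 ] turn [-0.0017 -0.0172  0.0068]
t 13.37 p [ 0.5795 -0.3806  0.25  ] yaw_y -30.2 z [ 0.431  0.749 -0.503] F [-0.3  2.4 -0.6] w 34.8 gf 0.0 q [ 1.19  0.72 -0.37  1.22 -0.72  1.66  0.42]
[257.53466228 251.79015615]
[258.13513826 290.0668629 ]
```

Run:
```python
from h import *
d=load('w4'); f=d['frame'].astype(int)
for r in (255,265,275,287): print(r,[tuple(x) for x in f[r,240:278:1].tolist()] if r in(287,) else f[r,235:282].sum(1).tolist())
```

```text
255 [595, 595, 598, 596, 599, 594, 592, 601, 591, 591, 591, 593, 595, 593, 595, 592, 595, 595, 595, 596, 595, 598, 596, 595, 595, 595, 595, 593, 595, 595, 591, 591, 593, 596, 592, 594, 591, 595, 596, 593, 593, 598, 598, 594, 592, 595, 590]
265 [467, 471, 465, 476, 467, 464, 467, 468, 469, 470, 465, 475, 473, 461, 475, 472, 469, 466, 473, 470, 474, 471, 473, 471, 470, 464, 467, 471, 472, 476, 474, 473, 465, 478, 468, 471, 470, 464, 466, 468, 470, 468, 471, 467, 467, 473, 470]
275 [418, 404, 407, 424, 431, 441, 442, 430, 424, 424, 425, 428, 433, 439, 431, 420, 425, 410, 401, 541, 690, 681, 681, 674, 662, 638, 610, 579, 547, 458, 404, 430, 433, 437, 443, 422, 412, 422, 463, 477, 456, 445, 419, 430, 442, 448, 439]
287 [(209, 135, 82), (211, 135, 82), (209, 135, 83), (203, 134, 80), (202, 132, 81), (198, 125, 79), (203, 133, 80), (213, 139, 83), (214, 137, 80), (218, 138, 84), (213, 136, 80), (206, 128, 73), (205, 129, 77), (246, 245, 238), (255, 255, 255), (220, 232, 234), (212, 227, 228), (214, 226, 228), (212, 225, 226), (206, 221, 221), (198, 210, 213), (188, 199, 203), (179, 191, 194), (160, 174, 175), (169, 186, 192), (203, 203, 201), (130, 105, 92), (92, 53, 26), (98, 62, 37), (94, 60, 38), (95, 62, 39), (96, 61, 39), (103, 66, 43), (105, 68, 43), (106, 67, 42), (111, 68, 41), (111, 64, 38), (123, 96, 83)]
```

Emit:
{"method": "jog_arm", "body": {
  "commands": [
    [0.4,0.0126,0.0146,-0.07,0,-0.015,0.006],
    [0.4,0.0126,0.0146,-0.14,0,-0.015,0.006],
    [0.4,0.0126,0.0146,-0.19,0,-0.015,0.006],
    [0.4,0.0126,0.0146,-0.207,0,-0.015,0.006],
    [0.4,0.0126,0.0146,-0.207,0,-0.015,0.006]
  ]
}}

```text
time: 13.83
position: [0.5839, -0.3728, 0.1475]
tool_rot: [-2.045, -1.176, -1.177]
ft_force: [-0.9, 0.9, -0.2]
grip_width: 0.4
grip_force: 0.0
```

Emit:
{"method": "jog_arm", "body": {
  "commands": [
    [0.4,0.02,0.036,-0.024,0,0,0],
    [0.4,0.04,0.072,-0.048,0,0,0],
    [0.4,0.06,0.105,-0.07,0,0,0],
    [0.4,0.069,0.12,-0.08,0,0,0],
    [0.4,0.069,0.12,-0.08,0,0,0]
  ]
}}

```text
time: 14.25
position: [0.6204, -0.3112, 0.1107]
tool_rot: [-2.04, -1.184, -1.181]
ft_force: [0.4, 1.5, -0.0]
grip_width: 0.398
grip_force: 0.0
```

Emit:
{"method": "jog_arm", "body": {
  "commands": [
    [0.4,0,0,0,0,0,0],
    [0.05,0,0,0,0,0,0],
    [0.05,0,0,0,0,0,0],
    [0.05,0,0,0,0,0,0],
    [0.05,0,0,0,0,0,0]
  ],
  "grip_force": 25
}}

```text
time: 14.67
position: [0.6187, -0.3157, 0.1086]
tool_rot: [-2.046, -1.179, -1.181]
ft_force: [-0.1, -0.9, 0.3]
grip_width: 0.182
grip_force: 0.0
```

Run:
```python
from h import *
st()
```

```text
t 14.67 p [ 0.6187 -0.3157  0.1086] yaw_y -30.17 z [ 0.436  0.747 -0.501] F [-0.1 -0.9  0.3] w 15.9 gf 0.0 q [ 1.13  0.81 -0.38  1.39 -0.72  1.41  0.57]
```

Still closing, so I'll let it finish and then lift.

Emit:
{"method": "jog_arm", "body": {
  "commands": [
    [0.05,0,0,0,0,0,0],
    [0.05,0,0,0,0,0,0],
    [0.05,0,0,0,0,0,0],
    [0.05,0,0,0,0,0,0],
    [0.05,0,0,0,0,0,0]
  ],
  "grip_force": 35
}}

```text
time: 15.08
position: [0.6189, -0.3145, 0.1085]
tool_rot: [-2.044, -1.18, -1.181]
ft_force: [-0.1, 0.1, 1.3]
grip_width: 0.12
grip_force: 35.0
```

Run:
```python
from h import *
s,R=st()
g=np.array([.614,-.3245]); z=R[:,2]; k=((g-s['position'][:2])@z[:2])/(z[:2]@z[:2]); print('pin along tool z',k,'height',s['position'][2]+k*z[2], 'lateral',(s['position'][:2]+k*z[:2]-g))
```

```text
t 15.08 p [ 0.6189 -0.3145  0.1085] yaw_y -30.08 z [ 0.435  0.749 -0.501] F [-0.1  0.1  1.3] w 10.5 gf 35.0 q [ 1.13  0.81 -0.38  1.39 -0.72  1.41  0.57]
pin along tool z -0.012847025089785717 height 0.1149067206489096 lateral [-0.00073611  0.0004277 ]
```

Emit:
{"method": "jog_arm", "body": {
  "commands": [
    [0.05,0,0,0.03,0,0,0],
    [0.05,0,0,0.08,0,0,0],
    [0.05,0,0,0.14,0,0,0],
    [0.05,0,0,0.2,0,0,0],
    [0.05,0,0,0.24,0,0,0]
  ]
}}

```text
time: 15.5
position: [0.6197, -0.3144, 0.2326]
tool_rot: [-2.044, -1.183, -1.183]
ft_force: [0.4, -0.5, -0.3]
grip_width: 0.126
grip_force: 35.0
```

Run:
```python
from h import *
s,R=st()
d=wsnap('w5'); sc=snap('scene','s5'); tp=snap('top','t5')
# nose/pin expected: mid = grasp pt -0.041*up
g=s['position']-.0128*R[:,2]; up=np.array([0,0,1])
for nm,o in(('nose',.019),('gripc',-.086),('end',-.101)): print(nm,wproj(d,g+o*up),proj(sc,g+o*up),proj(tp,g+o*up))
f=sc['frame'].astype(int); m=(f[:,:,0]>130)&(f[:,:,1]<70)&(f[:,:,2]<70); x,y=proj(sc,g-.086*up).astype(int)
ys,xs=np.nonzero(m[y-25:y+25,x-25:x+25]); print('red in scene',len(xs),xs.mean()+x-25,ys.mean()+y-25,ys.min()+y-25,ys.max()+y-25)
P=Ro.from_matrix(R)
n=132.3; nv=np.array([np.cos(np.radians(n)),np.sin(np.radians(n)),0])
Rq=ori(n-180,30,n-90)
print('check nose at place',Rq@R.T@up)
ctr=np.array([.4815,-.287,.0345]); tgt=ctr+(.008+.041)*nv+.0128*Rq[:,2]; print('tgt',tgt.round(4))
plan(s['position'],R,tgt+[0,0,.15],Rq)
```

```text
t 15.5 p [ 0.6197 -0.3144  0.2326] yaw_y -30.07 z [ 0.436  0.747 -0.501] F [ 0.4 -0.5 -0.3] w 11.0 gf 35.0 q [ 1.14  0.67 -0.4   1.34 -0.75  1.53  0.43]
t 15.5 p [ 0.6197 -0.3144  0.2326] yaw_y -30.07 z [ 0.436  0.747 -0.501] F [ 0.4 -0.5 -0.3] w 11.0 gf 35.0 q [ 1.14  0.67 -0.4   1.34 -0.75  1.53  0.43]
nose [254.75188156 223.38643163] [305.67443789  80.31400963] [327.76285934 160.49704678]
gripc [254.98370429 306.4390864 ] [302.86128311 120.05425603] [321.82134632 172.01722402]
end [255.01105964 313.34038018] [302.48297905 125.39839729] [321.05236393 173.50822698]
red in scene 57 302.6666666666667 120.4736842105263 116 125
check nose at place [-0.66845397  0.74375246  0.00125397]
tgt [ 0.4528 -0.2555  0.0234]
ang 110.2 dist [-0.1669  0.0589 -0.0592] calls 4 each: shift [-0.0834  0.0295 -0.0296] turn [-0.7869 -0.0819  0.4657]
  mid z-axis [ 0.3   0.57 -0.76]
  mid z-axis [ 0.23  0.28 -0.93]
  mid z-axis [ 0.24 -0.06 -0.97]
```

Emit:
{"method": "jog_arm", "body": {
  "commands": [
    [0.05,-0.083,0.03,0.06,-0.787,-0.082,0.466],
    [0.05,-0.083,0.03,0.06,-0.787,-0.082,0.466],
    [0.05,-0.083,0.03,0.06,-0.787,-0.082,0.466],
    [0.05,-0.083,0.03,0.06,-0.787,-0.082,0.466],
    [0.05,-0.083,0.03,0.06,-0.787,-0.082,0.466]
  ]
}}

```text
time: 16.07
position: [0.5795, -0.2959, 0.261]
tool_rot: [-2.078, -1.768, -0.925]
ft_force: [1.0, 2.0, -0.5]
grip_width: 0.125
grip_force: 35.0
```

Emit:
{"method": "jog_arm", "body": {
  "commands": [
    [0.05,-0.083,0.03,0,-0.787,-0.082,0.466],
    [0.05,-0.083,0.03,0,-0.787,-0.082,0.466],
    [0.05,-0.083,0.03,0,-0.787,-0.082,0.466],
    [0.05,-0.083,0.03,0,-0.787,-0.082,0.466],
    [0.05,-0.083,0.03,0,-0.787,-0.082,0.466]
  ]
}}

```text
time: 16.48
position: [0.5368, -0.2802, 0.2588]
tool_rot: [-2.008, -2.326, -0.58]
ft_force: [0.2, 1.6, -0.9]
grip_width: 0.124
grip_force: 35.0
```

Emit:
{"method": "jog_arm", "body": {
  "commands": [
    [0.05,-0.083,0.03,0,-0.787,-0.082,0.466],
    [0.05,-0.083,0.03,0,-0.787,-0.082,0.466],
    [0.05,-0.083,0.03,0,-0.787,-0.082,0.466],
    [0.05,-0.083,0.03,0,-0.787,-0.082,0.466],
    [0.05,-0.083,0.03,0,-0.787,-0.082,0.466]
  ]
}}

```text
time: 16.9
position: [0.4938, -0.266, 0.2566]
tool_rot: [1.56, 2.452, 0.123]
ft_force: [0.5, 0.8, -1.2]
grip_width: 0.128
grip_force: 35.0
```

```bash
cat >> h.py <<'E'
def place(dz,off=(0,0,0),n=None):
    s,R=st(); a=132.3; nv=np.array([np.cos(np.radians(a)),np.sin(np.radians(a)),0]); Rq=ori(a-180,30,a-90)
    tgt=np.array([.4815,-.287,.0345])+.049*nv+.0128*Rq[:,2]+off; plan(s['position'],R,tgt+[0,0,dz],Rq,n); return s,R
E
python3 -c "
from h import *
place(.08)"
```

```text
t 16.9 p [ 0.4938 -0.266   0.2566] yaw_y 25.93 z [ 0.24  -0.054 -0.969] F [ 0.5  0.8 -1.2] w 11.1 gf 35.0 q [ 1.02 -0.05 -0.5   1.82 -0.1   1.13  0.98]
ang 27.7 dist [-0.0409  0.0105 -0.1532] calls 1 each: shift [-0.0819  0.021  -0.3064] turn [-0.7923 -0.0896  0.4687]
```

Emit:
{"method": "jog_arm", "body": {
  "commands": [
    [0.05,-0.082,0.021,-0.1,-0.79,-0.09,0.469],
    [0.05,-0.082,0.021,-0.18,-0.79,-0.09,0.469],
    [0.05,-0.082,0.021,-0.25,-0.79,-0.09,0.469],
    [0.05,-0.082,0.021,-0.3,-0.79,-0.09,0.469],
    [0.05,-0.082,0.021,-0.3,-0.79,-0.09,0.469]
  ]
}}

```text
time: 17.32
position: [0.4397, -0.2538, 0.0926]
tool_rot: [1.082, 2.443, -0.288]
ft_force: [-3.7, 0.7, -3.7]
grip_width: 0.128
grip_force: 35.0
```

Emit:
{"method": "jog_arm", "body": {
  "commands": [
    [0.05,0,0,0,0,0,0],
    [0.05,0,0,0,0,0,0],
    [0.05,0,0,0,0,0,0],
    [0.05,0,0,0,0,0,0],
    [0.05,0,0,0,0,0,0]
  ]
}}

```text
time: 17.73
position: [0.4552, -0.2602, 0.1106]
tool_rot: [1.074, 2.414, -0.284]
ft_force: [-0.3, -0.1, 0.1]
grip_width: 0.127
grip_force: 35.0
```

Run:
```python
from h import *
s,R=place(.02)
sc=snap('scene','s6'); tp=snap('top','t6')
# pin pose from tool: pin dir in tool from pick
Rp=ori(60,60,-30); nt=Rp.T@[0,0,1]; nv=R@nt; g=s['position']-.0128*R[:,2]; print('nose dir',nv.round(3))
gc=g-.086*nv
for d in(sc,tp):
    f=d['frame'].astype(int); m=((f[:,:,0]>110)&(f[:,:,1]<70)&(f[:,:,2]<70)).astype(np.uint8); x,y=proj(d,gc).astype(int)
    ys,xs=np.nonzero(m[y-15:y+16,x-15:x+16]); print('pred',proj(d,gc).round(1),'red',len(xs),(xs.mean()+x-15,ys.mean()+y-15) if len(xs) else None)
    u,v=(xs.mean()+x-15,ys.mean()+y-15); print(at(d,u,v,gc[2]),gc)
```

```text
t 17.73 p [ 0.4552 -0.2602  0.1106] yaw_y 42.11 z [ 0.341 -0.371 -0.863] F [-0.3 -0.1  0.1] w 11.1 gf 35.0 q [ 1.04 -0.18 -0.69  2.3   0.26  0.53  0.86]
ang 0.5 dist [-0.0023  0.0047 -0.0672] calls 1 each: shift [-0.0046  0.0093 -0.1343] turn [0.0013 0.0137 0.0062]
nose dir [-0.671  0.742 -0.005]
pred [325.4 150.4] red 0 None
[nan nan nan] [ 0.50845169 -0.31920199  0.12208672]
pred [318.2 212.5] red 38 (np.float64(318.86842105263156), np.float64(212.39473684210526))
[ 0.50894081 -0.32112863  0.12208672] [ 0.50845169 -0.31920199  0.12208672]<stdin>:10: RuntimeWarning: Mean of empty slice.
  ret = ret.dtype.type(ret / rcount)
```

Emit:
{"method": "jog_arm", "body": {
  "commands": [
    [0.05,-0.004,0.009,-0.03,0,0.013,0.006],
    [0.05,-0.004,0.009,-0.06,0,0.013,0.006],
    [0.05,-0.004,0.009,-0.1,0,0.013,0.006],
    [0.05,-0.004,0.009,-0.13,0,0.013,0.006],
    [0.05,-0.004,0.009,-0.13,0,0.013,0.006]
  ]
}}

```text
time: 18.25
position: [0.4496, -0.2536, 0.0406]
tool_rot: [1.07, 2.43, -0.288]
ft_force: [-0.4, -0.6, -0.2]
grip_width: 0.121
grip_force: 35.0
```

Emit:
{"method": "jog_arm", "body": {
  "commands": [
    [0.05,0,0,-0.01,0,0,0],
    [0.05,0,0,-0.01,0,0,0],
    [0.05,0,0,-0.02,0,0,0],
    [0.05,0,0,-0.02,0,0,0],
    [0.05,0,0,-0.02,0,0,0]
  ]
}}

```text
time: 18.67
position: [0.4518, -0.2547, 0.0342]
tool_rot: [1.068, 2.425, -0.289]
ft_force: [0.4, -0.2, -0.7]
grip_width: 0.124
grip_force: 35.0
```

```bash
python3 -c "
from h import *
place(0)"
```

```text
t 18.67 p [ 0.4518 -0.2547  0.0342] yaw_y 42.43 z [ 0.335 -0.37  -0.866] F [ 0.4 -0.2 -0.7] w 10.8 gf 35.0 q [ 1.12 -0.01 -0.84  2.36  0.69  0.41  0.44]
ang 0.2 dist [ 0.001  -0.0008 -0.0108] calls 1 each: shift [ 0.002  -0.0016 -0.0216] turn [ 0.0027 -0.0049 -0.0043]
```

Emit:
{"method": "jog_arm", "body": {
  "commands": [
    [0.05,0.002,-0.0016,-0.008,0,0,0],
    [0.05,0.002,-0.0016,-0.014,0,0,0],
    [0.05,0.002,-0.0016,-0.018,0,0,0],
    [0.05,0.002,-0.0016,-0.018,0,0,0],
    [0.05,0.002,-0.0016,-0.018,0,0,0]
  ]
}}

```text
time: 19.08
position: [0.453, -0.2553, 0.025]
tool_rot: [1.067, 2.425, -0.289]
ft_force: [1.0, -0.8, -0.8]
grip_width: 0.123
grip_force: 35.0
```

Emit:
{"method": "jog_arm", "body": {
  "commands": [
    [0.05,0,0,-0.002,0,0,0],
    [0.05,0,0,-0.004,0,0,0],
    [0.05,0,0,-0.004,0,0,0],
    [0.05,0,0,-0.004,0,0,0],
    [0.05,0,0,-0.004,0,0,0]
  ]
}}

```text
time: 19.5
position: [0.4534, -0.2553, 0.0233]
tool_rot: [1.066, 2.424, -0.289]
ft_force: [-1.5, 3.1, 7.3]
grip_width: 0.125
grip_force: 35.0
```

```bash
python3 -c "
from h import *
place(0)"
```

```text
t 19.5 p [ 0.4534 -0.2553  0.0233] yaw_y 42.49 z [ 0.336 -0.37  -0.866] F [-1.5  3.1  7.3] w 10.8 gf 35.0 q [ 1.11  0.03 -0.84  2.37  0.8   0.41  0.34]
ang 0.2 dist [-0.0006 -0.0002  0.0001] calls 1 each: shift [-0.0012 -0.0004  0.0003] turn [ 0.0036 -0.0032 -0.0062]
```

Emit:
{"method": "jog_arm", "body": {
  "commands": [
    [0.4,0,0,0,0,0,0],
    [0.4,0,0,0,0,0,0],
    [0.4,0,0,0,0,0,0],
    [0.4,0,0,0.03,0,0,0],
    [0.4,0,0,0.06,0,0,0]
  ]
}}

```text
time: 19.92
position: [0.4512, -0.2545, 0.0512]
tool_rot: [1.069, 2.429, -0.287]
ft_force: [0.4, -0.3, -0.3]
grip_width: 0.371
grip_force: 0.0
```

Emit:
{"method": "jog_arm", "body": {
  "commands": [
    [0.4,0,0,0.08,0,0,0],
    [0.4,0,0,0.14,0,0,0],
    [0.4,0,0,0.2,0,0,0],
    [0.4,0,0,0.25,0,0,0],
    [0.4,0,0,0.25,0,0,0]
  ]
}}

```text
time: 20.33
position: [0.4555, -0.2568, 0.1842]
tool_rot: [1.064, 2.415, -0.29]
ft_force: [1.3, -0.3, 0.3]
grip_width: 0.399
grip_force: 0.0
```

Run:
```python
from h import *
s,R=st()
a=132.3; nv=np.array([np.cos(np.radians(a)),np.sin(np.radians(a)),0])
gc=np.array([.4815,-.287,.0345])+(.008-.045)*nv; print('gripc pred',gc)
for nm in('top','scene'):
    d=snap(nm,nm[0]+'7'); f=d['frame'].astype(int); m=((f[:,:,0]>100)&(f[:,:,1]<75)&(f[:,:,2]<75)); x,y=proj(d,gc).astype(int)
    ys,xs=np.nonzero(m[y-15:y+16,x-15:x+16]); print(nm,proj(d,gc).round(1),len(xs))
    if len(xs): u,v=xs.mean()+x-15,ys.mean()+y-15; print((u,v),at(d,u,v,.0385).round(4))
plan(s['position'],R,gc+[0,0,.12],ori(0,0,a-90))
```

```text
t 20.33 p [ 0.4555 -0.2568  0.1842] yaw_y 42.43 z [ 0.342 -0.375 -0.862] F [ 1.3 -0.3  0.3] w 34.7 gf 0.0 q [ 0.99 -0.3  -0.61  2.22  0.1   0.69  1.04]
gripc pred [ 0.50640146 -0.31436635  0.0345    ]
top [312.5 218.8] 44
(np.float64(313.3863636363636), np.float64(218.20454545454547)) [ 0.5074 -0.3165  0.0385]
scene [321.1 181.6] 36
(np.float64(319.0), np.float64(177.52777777777777)) [ 0.519  -0.3167  0.0385]
ang 30.5 dist [ 0.0509 -0.0576 -0.0297] calls 2 each: shift [ 0.0509 -0.0576 -0.0297] turn [ 0.3757  0.3424 -0.0022]
  mid z-axis [ 0.18 -0.19 -0.96]
```

Emit:
{"method": "jog_arm", "body": {
  "commands": [
    [0.4,0.05,-0.058,-0.02,0.376,0.342,0],
    [0.4,0.05,-0.058,-0.02,0.376,0.342,0],
    [0.4,0.05,-0.058,-0.02,0.376,0.342,0],
    [0.4,0.05,-0.058,-0.02,0.376,0.342,0],
    [0.4,0.05,-0.058,-0.02,0.376,0.342,0]
  ]
}}

```text
time: 20.85
position: [0.4766, -0.2837, 0.1649]
tool_rot: [1.172, 2.661, -0.151]
ft_force: [-0.4, -0.2, -1.0]
grip_width: 0.402
grip_force: 0.0
```

Emit:
{"method": "jog_arm", "body": {
  "commands": [
    [0.4,0.052,-0.06,-0.05,0.376,0.342,0],
    [0.4,0.052,-0.06,-0.1,0.376,0.342,0],
    [0.4,0.052,-0.06,-0.1,0.376,0.342,0],
    [0.4,0.052,-0.06,-0.1,0.376,0.342,0],
    [0.4,0.052,-0.06,-0.1,0.376,0.342,0]
  ]
}}

```text
time: 21.27
position: [0.503, -0.3125, 0.1157]
tool_rot: [-1.259, -2.866, -0.007]
ft_force: [0.5, -0.0, 0.8]
grip_width: 0.401
grip_force: 0.0
```

Run:
```python
from h import *
s,R=st()
plan(s['position'],R,np.array([.507,-.316,.0195]),ori(0,0,42.3))
d=wsnap('w8'); f=d['frame'].astype(int); m=((f[:,:,0]>90)&(f[:,:,1]<70)&(f[:,:,2]<70)); x,y=wproj(d,[.507,-.316,.0345]).astype(int); print(x,y)
ys,xs=np.nonzero(m[:300]); print(len(xs), (xs.mean(),ys.mean(),xs.min(),xs.max(),ys.min(),ys.max()) if len(xs) else '')
a=132.3; nv=np.array([np.cos(np.radians(a)),np.sin(np.radians(a)),0]); c=np.array([.4815,-.287,.0405])+.008*nv
for k in(.06,.055,.04,.02): print(k,wproj(d,c+k*nv).round(1))
ux=wproj(d,c+.03*nv).astype(int); print(ux,f[ux[1],ux[0]-14:ux[0]+15].sum(1).tolist())
cv2.imwrite('pics/w8.png',d['frame'][:,:,::-1])
```

```text
t 21.27 p [ 0.503  -0.3125  0.1157] yaw_y 42.56 z [-0.009  0.009 -1.   ] F [ 0.5 -0.   0.8] w 34.9 gf 0.0 q [ 1.    0.34 -0.58  1.7   0.2   1.17  1.11]
ang 0.7 dist [ 0.004  -0.0035 -0.0962] calls 1 each: shift [ 0.0079 -0.0069 -0.1925] turn [-0.0164 -0.0164 -0.0087]
t 21.27 p [ 0.503  -0.3125  0.1157] yaw_y 42.56 z [-0.009  0.009 -1.   ] F [ 0.5 -0.   0.8] w 34.9 gf 0.0 q [ 1.    0.34 -0.58  1.7   0.2   1.17  1.11]
258 203
2250 (np.float64(355.2111111111111), np.float64(151.36577777777777), np.int64(249), np.int64(470), np.int64(0), np.int64(222))
0.06 [259.9  75. ]
0.055 [259.8  81.1]
0.04 [259.7  99.6]
0.02 [259.6 124.5]
[259 112] [200, 205, 208, 202, 209, 209, 206, 203, 205, 324, 493, 518, 555, 574, 596, 616, 633, 629, 611, 582, 575, 554, 534, 418, 265, 237, 244, 236, 235]
```

Run:
```python
from h import *
d=load('w8'); f=d['frame'].astype(int)
for r in (90,105,125):
    seg=f[r,240:285].sum(1); g=np.nonzero(seg>380)[0]; print(r,g.min()+240,g.max()+240, wat(d,(g.min()+g.max())/2+240,r,.0345).round(4))
print('col',[(r,int(f[r,261].sum())) for r in range(60,95,2)])
m=((f[:,:,0]>90)&(f[:,:,1]<80)&(f[:,:,2]<80))[160:235,235:290]; ys,xs=np.nonzero(m); print(len(xs),xs.min()+235,xs.max()+235,ys.min()+160,ys.max()+160)
print('nose',wat(d,261,74,.0345))
```

```text
90 256 268 [ 0.4449 -0.2441  0.0345]
105 255 268 [ 0.453  -0.2535  0.0345]
125 255 267 [ 0.4639 -0.2659  0.0345]
col [(60, 216), (62, 226), (64, 232), (66, 225), (68, 226), (70, 231), (72, 222), (74, 228), (76, 226), (78, 542), (80, 608), (82, 612), (84, 613), (86, 617), (88, 620), (90, 627), (92, 626), (94, 628)]
663 235 271 191 232
nose [ 0.43527399 -0.23478081  0.0345    ]
```

Emit:
{"method": "jog_arm", "body": {
  "commands": [
    [0.4,0.008,-0.005,-0.06,-0.016,-0.016,-0.02],
    [0.4,0.008,-0.005,-0.12,-0.016,-0.016,-0.02],
    [0.4,0.008,-0.005,-0.17,-0.016,-0.016,-0.02],
    [0.4,0.008,-0.005,-0.192,-0.016,-0.016,-0.02],
    [0.4,0.008,-0.005,-0.192,-0.016,-0.016,-0.02]
  ]
}}

```text
time: 21.73
position: [0.5059, -0.315, 0.0214]
tool_rot: [1.277, 2.87, -0.004]
ft_force: [0.5, 0.3, 0.2]
grip_width: 0.4
grip_force: 0.0
```

Emit:
{"method": "jog_arm", "body": {
  "commands": [
    [0.4,0,0,0,0,0,0],
    [0.1,0,0,0,0,0,0],
    [0.1,0,0,0,0,0,0],
    [0.1,0,0,0,0,0,0],
    [0.1,0,0,0,0,0,0]
  ],
  "grip_force": 45
}}

```text
time: 22.15
position: [0.5085, -0.317, 0.0226]
tool_rot: [1.279, 2.865, -0.002]
ft_force: [1.1, 0.8, 1.6]
grip_width: 0.192
grip_force: 45.0
```

Emit:
{"method": "jog_arm", "body": {
  "commands": [
    [0.1,0,0,0,0,0,0],
    [0.1,0,0,0,0,0,0],
    [0.1,0,0,0,0,0,0],
    [0.1,0,0,0,0,0,0],
    [0.1,0,0,0,0,0,0]
  ]
}}

```text
time: 22.57
position: [0.5085, -0.317, 0.0221]
tool_rot: [1.279, 2.866, -0.002]
ft_force: [3.1, 0.1, 5.5]
grip_width: 0.194
grip_force: 45.0
```

```bash
python3 -c "
from h import *
st()"
```

```text
t 22.57 p [ 0.5085 -0.317   0.0221] yaw_y 41.9 z [ 0.003 -0.002 -1.   ] F [3.1 0.1 5.5] w 16.9 gf 45.0 q [ 0.96  0.45 -0.55  1.77  0.27  0.99  1.04]
```

Emit:
{"method": "jog_arm", "body": {
  "commands": [
    [0.1,0,0,0.04,0,0,0],
    [0.1,0,0,0.12,0,0,0],
    [0.1,0,0,0.2,0,0,0],
    [0.1,0,0,0.26,0,0,0],
    [0.1,0,0,0.26,0,0,0]
  ]
}}

```text
time: 22.98
position: [0.51, -0.3184, 0.1575]
tool_rot: [1.277, 2.86, -0.006]
ft_force: [1.6, -1.1, -1.4]
grip_width: 0.19
grip_force: 45.0
```

Emit:
{"method": "jog_arm", "body": {
  "commands": [
    [0.1,0.05,0.3,0.04,0,0,-0.4],
    [0.1,0.05,0.3,0.04,0,0,-0.4],
    [0.1,0.05,0.3,0.04,0,0,-0.4],
    [0.1,0.05,0.3,0.04,0,0,-0.4],
    [0.1,0.05,0.3,0.04,0,0,-0.4]
  ]
}}

```text
time: 23.4
position: [0.5331, -0.1578, 0.1712]
tool_rot: [-1.558, -2.727, -0.002]
ft_force: [-0.0, 1.2, -1.5]
grip_width: 0.194
grip_force: 45.0
```

Emit:
{"method": "jog_arm", "body": {
  "commands": [
    [0.1,0.04,0.2,0,0,0,-0.217],
    [0.1,0.04,0.2,0,0,0,-0.217],
    [0.1,0.04,0.2,0,0,0,-0.217],
    [0.1,0.04,0.2,0,0,0,-0.217],
    [0.1,0.04,0.2,0,0,0,-0.217]
  ]
}}

```text
time: 23.82
position: [0.5513, -0.0657, 0.1699]
tool_rot: [-1.72, -2.627, 0.005]
ft_force: [-0.7, -1.0, 0.2]
grip_width: 0.196
grip_force: 45.0
```

Emit:
{"method": "jog_arm", "body": {
  "commands": [
    [0.1,0,0,-0.1,0,0,0],
    [0.1,0,0,-0.1,0,0,0],
    [0.1,0,0,-0.1,0,0,0],
    [0.1,0,0,-0.1,0,0,0],
    [0.1,0,0,-0.1,0,0,0]
  ]
}}

```text
time: 24.23
position: [0.553, -0.0676, 0.1224]
tool_rot: [1.726, 2.623, -0.002]
ft_force: [0.6, -0.1, -0.8]
grip_width: 0.191
grip_force: 45.0
```

```bash
cat >> h.py <<'E'
O=np.array([.4912,.1088]);TH=np.radians(23.4);AX=np.array([np.cos(TH),np.sin(TH)]);AY=np.array([-AX[1],AX[0]])
def loc(p): d=np.array(p[:2])-O; return np.array([d@AX,d@AY])*1000
def fx(x,y,z): return np.r_[O+AX*x+AY*y,z]
E
python3 - <<'E'
from h import *
d=wsnap('w9'); s=ctrl.get_state(); print('TCP local',loc(s['position']))
f=d['frame']; print('nose',wproj(d,np.r_[s['position'][:2]+.1075*AY,s['position'][2]+.0124]),'mouth',wproj(d,fx(0,-.029,.05)),'lugtop',wproj(d,fx(0,-.029,.072)))
i=cv2.resize(f[:,:,::-1],(1024,768),interpolation=cv2.INTER_CUBIC); cv2.imwrite('pics/w9b.png',i[0:500,112:912])
E
```

```text
t 24.23 p [ 0.553  -0.0676  0.1224] yaw_y 23.32 z [ 0.001 -0.002 -1.   ] F [ 0.6 -0.1 -0.8] w 16.6 gf 45.0 q [ 0.68  0.26 -0.69  1.79  0.19  1.15  0.34]
TCP local [ -12.96226585 -186.37992822]
nose [256.75040288  38.42290865] mouth [273.39774084   7.0423469 ] lugtop [274.90870805  -2.98710089]
```

View pics/w9b.png

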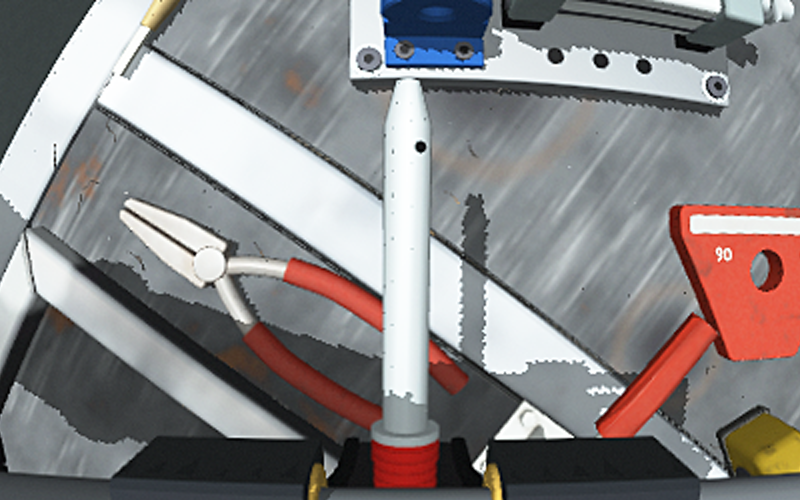

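The wrist view shows the pin level in the gripper by its red grip, with the nose at (410,80) and the shoulder at (405,432). The right lug's foot is centred at column 436, near where I predicted. No more views are left, so from here I go by numbers.

```bash
cat >> h.py <<'E'
def pinline(d,zp,rows):
    f=d['frame'].astype(int); out=[]
    for r in rows:
        seg=f[r,235:285].sum(1)
        c0=int(round(d['cx']))+3-235; l=c0
        g=np.diff(seg); L=np.argmax(g[:c0])+.5; Rr=c0+np.argmin(g[c0:])+.5
        out.append(((L+Rr)/2+235.5-.5,r,Rr-L))
    P=[wat(d,u,v,zp) for u,v,_ in out]; return out,np.array(P)
E
python3 - <<'E'
from h import *
d=load('w9'); zp=.1224+.0124
o,P=pinline(d,zp,range(65,190,8))
for a,p in zip(o,P): print(a,loc(p).round(1))
L=np.array([loc(p) for p in P]); k=np.polyfit(L[:,1],L[:,0],1); print('slope deg',np.degrees(np.arctan(k[0])),'x at nose y-76..',np.polyval(k,-79),'x at grip',np.polyval(k,-186))
print('nose',loc(wat(d,261,40,zp)),'shoulder',loc(wat(d,258.5,216,zp)))
print('TCP',loc(d['W'][:3,3]))
for q,l in [((385,67),(0,0)),((487,67),(0,0)),((436,67),(0,0))]: print('foot',loc(wat(d,(q[0]+112)/2,q[1]/2,.022)))
for q in [(350,78),(727,107)]: print('plate corner',loc(wat(d,(q[0]+112)/2,q[1]/2,.016)))
E
```

```text
(np.float64(259.5), 65, np.float64(22.0)) [-11.6 -92.8]
(np.float64(256.0), 73, np.float64(15.0)) [-13.4 -97. ]
(np.float64(259.5), 81, np.float64(22.0)) [ -11.6 -101.1]
(np.float64(259.5), 89, np.float64(22.0)) [ -11.6 -105.1]
(np.float64(261.5), 97, np.float64(18.0)) [ -10.6 -109.2]
(np.float64(259.0), 105, np.float64(21.0)) [ -11.9 -113.2]
(np.float64(259.0), 113, np.float64(21.0)) [ -11.9 -117.3]
(np.float64(262.0), 121, np.float64(27.0)) [ -10.4 -121.3]
(np.float64(259.0), 129, np.float64(21.0)) [ -11.9 -125.4]
(np.float64(259.0), 137, np.float64(21.0)) [ -11.9 -129.4]
(np.float64(255.5), 145, np.float64(26.0)) [ -13.7 -133.5]
(np.float64(258.0), 153, np.float64(21.0)) [ -12.4 -137.6]
(np.float64(258.0), 161, np.float64(21.0)) [ -12.4 -141.7]
(np.float64(258.5), 169, np.float64(22.0)) [ -12.2 -145.9]
(np.float64(263.0), 177, np.float64(39.0)) [  -9.9 -150. ]
(np.float64(258.5), 185, np.float64(22.0)) [ -12.2 -154.3]
slope deg -0.011151618355406092 x at nose y-76.. -11.866636882498753 x at grip -11.845811209312421
nose [-10.84564582 -79.62746567] shoulder [ -12.21610462 -171.32576925]
TCP [ -12.52483577 -118.22441   ]
foot [-20.51055538 -44.38872763]
foot [ 24.36657032 -43.56005995]
foot [  1.82253099 -44.32851174]
plate corner [-36.38527771 -47.68269675]
plate corner [147.42164261 -48.1853952 ]
```

Emit:
{"method": "jog_arm", "body": {
  "commands": [
    [0.1,0.0237,0.0102,-0.05,0,0,0.02],
    [0.1,0.0237,0.0102,-0.1,0,0,0.02],
    [0.1,0.0237,0.0102,-0.14,0,0,0.02],
    [0.1,0.0237,0.0102,-0.1696,0,0,0.02],
    [0.1,0.0237,0.0102,-0.1696,0,0,0.02]
  ]
}}

```text
time: 24.7
position: [0.5627, -0.0619, 0.0347]
tool_rot: [-1.71, -2.632, 0.005]
ft_force: [-0.5, -0.3, -0.7]
grip_width: 0.193
grip_force: 45.0
```

Emit:
{"method": "jog_arm", "body": {
  "commands": [
    [0.1,0,0,0,0,0,0],
    [0.1,0,0,0,0,0,0],
    [0.1,0,0,0,0,0,0],
    [0.1,0,0,0,0,0,0],
    [0.1,0,0,0,0,0,0]
  ]
}}

```text
time: 25.12
position: [0.565, -0.0618, 0.0377]
tool_rot: [1.71, 2.632, -0.002]
ft_force: [0.8, 0.9, -0.6]
grip_width: 0.195
grip_force: 45.0
```

Run:
```python
from h import *
d=wsnap('w10'); s=ctrl.get_state(); print('TCP local',loc(s['position']))
o,P=pinline(d,s['position'][2]+.0124,range(45,190,6))
print([(a[0],a[1],a[2],*loc(p).round(1)) for a,p in zip(o,P) if abs(a[2]-22)<1.5])
print(wproj(d,fx(0,-.029,.05)),wproj(d,fx(0,-.029,.0572)),wproj(d,fx(0,-.043,.022)))
f=d['frame']; b=((f[:,:,2].astype(int)-f[:,:,0]>50)).astype(int)
for r in range(0,50,4):
    x=np.nonzero(b[r,200:340])[0]; print(r,x.min()+200 if len(x) else '',x.max()+200 if len(x) else '',len(x))
```

```text
t 25.12 p [ 0.565  -0.0618  0.0377] yaw_y 23.98 z [ 0.002 -0.002 -1.   ] F [ 0.8  0.9 -0.6] w 17.0 gf 45.0 q [ 0.62  0.39 -0.66  1.84  0.28  1.01  0.26]
TCP local [  -0.19783537 -185.76015672]
[(np.float64(259.5), 63, np.float64(22.0), np.float64(0.6), np.float64(-91.2)), (np.float64(259.5), 69, np.float64(22.0), np.float64(0.6), np.float64(-94.3)), (np.float64(259.0), 81, np.float64(23.0), np.float64(0.4), np.float64(-100.5)), (np.float64(259.0), 87, np.float64(23.0), np.float64(0.4), np.float64(-103.5)), (np.float64(259.0), 93, np.float64(23.0), np.float64(0.5), np.float64(-106.6)), (np.float64(259.0), 99, np.float64(23.0), np.float64(0.5), np.float64(-109.6)), (np.float64(259.5), 105, np.float64(22.0), np.float64(0.8), np.float64(-112.7)), (np.float64(259.0), 111, np.float64(23.0), np.float64(0.6), np.float64(-115.7)), (np.float64(259.5), 117, np.float64(22.0), np.float64(0.8), np.float64(-118.7)), (np.float64(259.5), 129, np.float64(22.0), np.float64(0.9), np.float64(-124.8)), (np.float64(259.0), 135, np.float64(21.0), np.float64(0.7), np.float64(-127.8)), (np.float64(259.0), 141, np.float64(21.0), np.float64(0.7), np.float64(-130.9)), (np.float64(259.0), 147, np.float64(21.0), np.float64(0.8), np.float64(-133.9)), (np.float64(257.5), 183, np.float64(22.0), np.float64(0.2), np.float64(-152.7)), (np.float64(257.5), 189, np.float64(22.0), np.float64(0.2), np.float64(-155.9))]
[259.53857301 -43.84403188] [259.62304197 -50.31894521] [259.0490487   -3.22461488]
0 291 293 2
4   0
8   0
12   0
16   0
20   0
24   0
28   0
32   0
36   0
40   0
44   0
48   0
```

Emit:
{"method": "jog_arm", "body": {
  "commands": [
    [0.1,-0.008,0.018,0,0,0,0],
    [0.1,-0.016,0.036,0,0,0,0],
    [0.1,-0.024,0.055,0,0,0,0],
    [0.1,-0.0318,0.0734,0,0,0,0],
    [0.1,-0.0318,0.0734,0,0,0,0]
  ]
}}

```text
time: 25.58
position: [0.5471, -0.0212, 0.0366]
tool_rot: [-1.705, -2.638, 0.001]
ft_force: [0.4, 0.5, -1.3]
grip_width: 0.193
grip_force: 45.0
```

Emit:
{"method": "jog_arm", "body": {
  "commands": [
    [0.1,0,0,0,0,0,0],
    [0.1,0,0,0,0,0,0],
    [0.1,0,0,0,0,0,0],
    [0.1,0,0,0,0,0,0],
    [0.1,0,0,0,0,0,0]
  ]
}}

```text
time: 26.0
position: [0.5485, -0.0255, 0.0365]
tool_rot: [1.712, 2.633, -0.002]
ft_force: [0.6, -0.1, -1.2]
grip_width: 0.19
grip_force: 45.0
```

Run:
```python
from h import *
s,R=st(); print('TCP local',loc(s['position']))
sc=snap('scene','s11')
# predicted pixel of nose & mouth in scene; dz/dx sensitivity
nose=np.r_[s['position'][:2]+.1075*AY,s['position'][2]+.0124]; print(loc(nose),proj(sc,nose))
```

```text
t 26.0 p [ 0.5485 -0.0255  0.0365] yaw_y 23.94 z [ 0.    -0.002 -1.   ] F [ 0.6 -0.1 -1.2] w 16.6 gf 45.0 q [ 0.59  0.36 -0.69  1.88  0.27  0.99  0.21]
TCP local [  -0.74543112 -145.98786305]
[ -0.74543112 -38.48786305] [172.79830903 226.88500491]
```

Emit:
{"method": "jog_arm", "body": {
  "commands": [
    [0.1,-0.002,0.007,0.002,0,0,0],
    [0.1,-0.005,0.014,0.002,0,0,0],
    [0.1,-0.008,0.021,0.002,0,0,0],
    [0.1,-0.0108,0.028,0.002,0,0,0],
    [0.1,-0.0108,0.028,0.002,0,0,0]
  ]
}}

```text
time: 26.47
position: [0.5425, -0.0095, 0.0376]
tool_rot: [1.709, 2.635, -0.002]
ft_force: [0.6, 0.0, -1.4]
grip_width: 0.194
grip_force: 45.0
```

Run:
```python
from h import *
s,R=st(); print('TCP local',loc(s['position']),'Floc',s['ft_force'][:2]@AX,s['ft_force'][:2]@AY)
```

```text
t 26.47 p [ 0.5425 -0.0095  0.0376] yaw_y 24.08 z [-0.    -0.001 -1.   ] F [ 0.6  0.  -1.4] w 16.9 gf 45.0 q [ 0.58  0.35 -0.7   1.9   0.26  0.99  0.18]
TCP local [ 1.1457062e-01 -1.2899825e+02] Floc 0.6061089481008354 -0.22554059957563188
```

Emit:
{"method": "jog_arm", "body": {
  "commands": [
    [0.1,-0.002,0.0046,0,0,0,0],
    [0.1,-0.004,0.0092,0,0,0,0],
    [0.1,-0.006,0.0138,0,0,0,0],
    [0.1,-0.008,0.0184,0,0,0,0],
    [0.1,-0.008,0.0184,0,0,0,0]
  ]
}}

```text
time: 26.88
position: [0.5387, -0.001, 0.0376]
tool_rot: [1.71, 2.634, -0.002]
ft_force: [0.9, 1.0, -0.4]
grip_width: 0.192
grip_force: 45.0
```

Emit:
{"method": "jog_arm", "body": {
  "commands": [
    [0.1,-0.002,0.0046,0,0,0,0],
    [0.1,-0.004,0.0092,0,0,0,0],
    [0.1,-0.006,0.0138,0,0,0,0],
    [0.1,-0.008,0.0184,0,0,0,0],
    [0.1,-0.008,0.0184,0,0,0,0]
  ]
}}

```text
time: 27.3
position: [0.5349, 0.0082, 0.0377]
tool_rot: [1.71, 2.634, -0.001]
ft_force: [-0.3, 0.8, -0.9]
grip_width: 0.193
grip_force: 45.0
```

```bash
cat > fl.py <<'E'
from h import *
s,R=st(); print('TCP local',loc(s['position']).round(2),'nose',(loc(s['position'])[1]+107.5).round(1),'Floc',s['ft_force'][:2]@AX,s['ft_force'][:2]@AY,s['ft_force'][2],'M',s['torque'].round(2))
E
python3 fl.py
```

```text
t 27.3 p [0.5349 0.0082 0.0377] yaw_y 24.02 z [ 0.    -0.001 -1.   ] F [-0.3  0.8 -0.9] w 16.8 gf 45.0 q [ 0.56  0.33 -0.71  1.92  0.26  0.99  0.15]
TCP local [   0.21 -109.66] nose -2.2 Floc 0.015221440675417974 0.8451018304248497 -0.9446277162169754 M [ 0.06 -0.14 -0.04]
```

Emit:
{"method": "jog_arm", "body": {
  "commands": [
    [0.1,-0.002,0.0046,0,0,0,0],
    [0.1,-0.004,0.0092,0,0,0,0],
    [0.1,-0.006,0.0138,0,0,0,0],
    [0.1,-0.008,0.0184,0,0,0,0],
    [0.1,-0.008,0.0184,0,0,0,0]
  ]
}}

```text
time: 27.72
position: [0.5309, 0.0175, 0.0377]
tool_rot: [1.71, 2.634, -0.002]
ft_force: [0.3, 0.1, -0.8]
grip_width: 0.191
grip_force: 45.0
```

Emit:
{"method": "jog_arm", "body": {
  "commands": [
    [0.1,-0.002,0.0046,0,0,0,0],
    [0.1,-0.004,0.0092,0,0,0,0],
    [0.1,-0.006,0.0138,0,0,0,0],
    [0.1,-0.008,0.0184,0,0,0,0],
    [0.1,-0.008,0.0184,0,0,0,0]
  ]
}}

```text
time: 28.13
position: [0.5268, 0.0267, 0.0376]
tool_rot: [1.71, 2.634, -0.002]
ft_force: [0.4, 0.5, 0.1]
grip_width: 0.196
grip_force: 45.0
```

```bash
python3 fl.py
```

```text
t 28.13 p [0.5268 0.0267 0.0376] yaw_y 24.03 z [ 0.    -0.001 -1.   ] F [0.4 0.5 0.1] w 17.0 gf 45.0 q [ 0.54  0.32 -0.72  1.93  0.25  0.98  0.12]
TCP local [ 5.000e-02 -8.951e+01] nose 18.0 Floc 0.5919856839706372 0.2524152452546705 0.1404538741088337 M [ 0.28 -0.28 -0.15]
```

Emit:
{"method": "jog_arm", "body": {
  "commands": [
    [0.1,-0.002,0.0046,0,0,0,0],
    [0.1,-0.004,0.0092,0,0,0,0],
    [0.1,-0.006,0.0138,0,0,0,0],
    [0.1,-0.008,0.0184,0,0,0,0],
    [0.1,-0.008,0.0184,0,0,0,0]
  ]
}}

```text
time: 28.55
position: [0.5228, 0.0358, 0.0376]
tool_rot: [1.71, 2.634, -0.002]
ft_force: [0.8, 0.6, -0.1]
grip_width: 0.189
grip_force: 45.0
```

```bash
python3 fl.py
```

```text
t 28.55 p [0.5228 0.0358 0.0376] yaw_y 24.03 z [ 0.    -0.001 -1.   ] F [ 0.8  0.6 -0.1] w 16.4 gf 45.0 q [ 0.53  0.31 -0.73  1.94  0.25  0.98  0.1 ]
TCP local [ 1.00e-02 -7.95e+01] nose 28.0 Floc 0.9252048642838953 0.23640277724480369 -0.10349744001488625 M [ 0.26 -0.33 -0.1 ]
```

Emit:
{"method": "jog_arm", "body": {
  "commands": [
    [0.1,-0.002,0.0046,0,0,0,0],
    [0.1,-0.004,0.0092,0,0,0,0],
    [0.1,-0.006,0.0138,0,0,0,0],
    [0.1,-0.008,0.0184,0,0,0,0],
    [0.1,-0.008,0.0184,0,0,0,0]
  ]
}}

```text
time: 28.97
position: [0.5188, 0.045, 0.0376]
tool_rot: [1.71, 2.634, -0.002]
ft_force: [1.1, -0.2, -0.2]
grip_width: 0.196
grip_force: 45.0
```

```bash
python3 fl.py
```

```text
t 28.97 p [0.5188 0.045  0.0376] yaw_y 24.03 z [ 0.    -0.001 -1.   ] F [ 1.1 -0.2 -0.2] w 17.0 gf 45.0 q [ 0.52  0.31 -0.73  1.95  0.25  0.98  0.09]
TCP local [ -0.   -69.49] nose 38.0 Floc 0.9536993861208795 -0.6775019652262199 -0.2489743402612366 M [ 0.28 -0.43 -0.1 ]
```

Two more 10 mm steps, then a slow approach to contact.

Emit:
{"method": "jog_arm", "body": {
  "commands": [
    [0.1,-0.002,0.0046,0,0,0,0],
    [0.1,-0.004,0.0092,0,0,0,0],
    [0.1,-0.006,0.0138,0,0,0,0],
    [0.1,-0.008,0.0184,0,0,0,0],
    [0.1,-0.008,0.0184,0,0,0,0]
  ]
}}

```text
time: 29.38
position: [0.5147, 0.0542, 0.0376]
tool_rot: [1.71, 2.634, -0.002]
ft_force: [2.1, 0.9, -0.3]
grip_width: 0.192
grip_force: 45.0
```

Emit:
{"method": "jog_arm", "body": {
  "commands": [
    [0.1,-0.002,0.0046,0,0,0,0],
    [0.1,-0.004,0.0092,0,0,0,0],
    [0.1,-0.006,0.0138,0,0,0,0],
    [0.1,-0.008,0.0184,0,0,0,0],
    [0.1,-0.008,0.0184,0,0,0,0]
  ]
}}

```text
time: 29.8
position: [0.5107, 0.0635, 0.0376]
tool_rot: [1.71, 2.635, -0.002]
ft_force: [1.5, 1.0, -0.2]
grip_width: 0.188
grip_force: 45.0
```

Emit:
{"method": "jog_arm", "body": {
  "commands": [
    [0.1,-0.0004,0.0009,0,0,0,0],
    [0.1,-0.0008,0.0018,0,0,0,0],
    [0.1,-0.0012,0.0027,0,0,0,0],
    [0.1,-0.0016,0.0037,0,0,0,0],
    [0.1,-0.0016,0.0037,0,0,0,0]
  ]
}}

```text
time: 30.22
position: [0.5102, 0.0645, 0.0376]
tool_rot: [1.711, 2.634, -0.002]
ft_force: [2.8, -0.4, -0.2]
grip_width: 0.192
grip_force: 45.0
```

```bash
python3 fl.py
```

```text
t 30.22 p [0.5102 0.0645 0.0376] yaw_y 23.98 z [ 0.    -0.002 -1.   ] F [ 2.8 -0.4 -0.2] w 16.7 gf 45.0 q [ 0.49  0.29 -0.75  1.96  0.24  0.97  0.05]
TCP local [ -0.19 -48.24] nose 59.3 Floc 2.37558331692732 -1.4693481553425034 -0.1510754429581765 M [-0.09 -0.64 -0.09]
```

Emit:
{"method": "jog_arm", "body": {
  "commands": [
    [0.1,-0.0006,0.0014,0,0,0,0],
    [0.1,-0.0012,0.0028,0,0,0,0],
    [0.1,-0.0016,0.0037,0,0,0,0],
    [0.1,-0.0016,0.0037,0,0,0,0],
    [0.1,-0.0016,0.0037,0,0,0,0]
  ]
}}

```text
time: 30.63
position: [0.5093, 0.0666, 0.0376]
tool_rot: [1.711, 2.634, -0.002]
ft_force: [2.2, 0.2, 0.2]
grip_width: 0.195
grip_force: 45.0
```

```bash
python3 fl.py
```

```text
t 30.63 p [0.5093 0.0666 0.0376] yaw_y 23.99 z [-0.    -0.002 -1.   ] F [2.2 0.2 0.2] w 17.0 gf 45.0 q [ 0.49  0.29 -0.75  1.96  0.24  0.97  0.04]
TCP local [ -0.19 -45.94] nose 61.6 Floc 2.0658042654410056 -0.7253391110487718 0.16536330023661175 M [-0.01 -0.62 -0.04]
```

Emit:
{"method": "jog_arm", "body": {
  "commands": [
    [0.1,-0.0006,0.0014,0,0,0,0],
    [0.1,-0.0012,0.0028,0,0,0,0],
    [0.1,-0.0016,0.0037,0,0,0,0],
    [0.1,-0.0016,0.0037,0,0,0,0],
    [0.1,-0.0016,0.0037,0,0,0,0]
  ]
}}

```text
time: 31.05
position: [0.5091, 0.0669, 0.0377]
tool_rot: [1.711, 2.632, -0.003]
ft_force: [3.9, -3.7, 0.1]
grip_width: 0.191
grip_force: 45.0
```

```bash
python3 fl.py
```

```text
t 31.05 p [0.5091 0.0669 0.0377] yaw_y 23.94 z [ 0.001 -0.003 -1.   ] F [ 3.9 -3.7  0.1] w 16.6 gf 45.0 q [ 0.49  0.29 -0.75  1.97  0.24  0.97  0.04]
TCP local [ -0.22 -45.56] nose 61.9 Floc 2.1099108442072008 -4.894473722950301 0.09035648915595335 M [-0.75 -0.98 -0.06]
```

Emit:
{"method": "jog_arm", "body": {
  "commands": [
    [0.1,-0.0006,0.0014,0,0,0,0],
    [0.1,-0.0012,0.0028,0,0,0,0],
    [0.1,-0.0016,0.0037,0,0,0,0],
    [0.1,-0.0016,0.0037,0,0,0,0],
    [0.1,-0.0016,0.0037,0,0,0,0]
  ]
}}

```text
time: 31.47
position: [0.509, 0.067, 0.0378]
tool_rot: [1.711, 2.629, -0.005]
ft_force: [4.3, -5.5, -0.4]
grip_width: 0.191
grip_force: 45.0
```

```bash
python3 fl.py
```

```text
t 31.47 p [0.509  0.067  0.0378] yaw_y 23.88 z [ 0.002 -0.005 -1.   ] F [ 4.3 -5.5 -0.4] w 16.6 gf 45.0 q [ 0.49  0.29 -0.75  1.97  0.25  0.97  0.04]
TCP local [ -0.23 -45.42] nose 62.1 Floc 1.7519318391816179 -6.715505430083476 -0.4100419334366985 M [-1.42 -1.26 -0.11]
```

Emit:
{"method": "jog_arm", "body": {
  "commands": [
    [0.35,0,0,0,0,0,0],
    [0.35,0,0,0,0,0,0],
    [0.35,0,0,0,0,0,0],
    [0.35,0,0,0.01,0,0,0],
    [0.35,0,0,0.05,0,0,0]
  ]
}}

```text
time: 31.88
position: [0.5045, 0.0705, 0.0602]
tool_rot: [-1.707, -2.631, 0.007]
ft_force: [0.0, 0.3, -0.3]
grip_width: 0.342
grip_force: 0.0
```

Emit:
{"method": "jog_arm", "body": {
  "commands": [
    [0.35,0,0,0.08,0,0,0],
    [0.35,0.02,-0.05,0.16,0,0,0],
    [0.35,0.05,-0.1,0.24,0,0,0],
    [0.35,0.06,-0.14,0.3,0,0,0],
    [0.35,0.06,-0.14,0.3,0,0,0]
  ]
}}

```text
time: 32.3
position: [0.5414, -0.0037, 0.2185]
tool_rot: [1.712, 2.623, 0.002]
ft_force: [0.5, -0.6, -0.0]
grip_width: 0.344
grip_force: 0.0
```

Emit:
{"method": "jog_arm", "body": {
  "commands": [
    [0.35,0,-0.3,0,0,0,0],
    [0.35,0,-0.3,0,0,0,0],
    [0.35,0,-0.3,0,0,0,0],
    [0.35,0,-0.3,0,0,0,0],
    [0.35,0,-0.3,0,0,0,0]
  ]
}}

```text
time: 32.72
position: [0.5362, -0.1573, 0.2117]
tool_rot: [1.724, 2.626, -0.007]
ft_force: [-0.9, -1.4, -0.1]
grip_width: 0.351
grip_force: 0.0
```

Run:
```python
from h import *
st(); gc=fx(0,-.044,.05)
for nm in('top','scene'):
    d=snap(nm,nm[0]+'12'); f=d['frame'].astype(int); m=((f[:,:,0]>100)&(f[:,:,1]<75)&(f[:,:,2]<75)); x,y=proj(d,gc).astype(int)
    ys,xs=np.nonzero(m[y-12:y+13,x-12:x+13]); print(nm,'pred',proj(d,gc).round(1),len(xs))
    if len(xs): print(xs.mean()+x-12,ys.mean()+y-12,loc(at(d,xs.mean()+x-12,ys.mean()+y-12,.055)))
    print('nose pred',proj(d,fx(0,.061,.05)))
    n=proj(d,fx(0,.05,.05)).astype(int); print(f[n[1]-4:n[1]+5,n[0]-4:n[0]+5].sum(2).tolist())
```

```text
t 32.72 p [ 0.5362 -0.1573  0.2117] yaw_y 23.44 z [-0.002 -0.004 -1.   ] F [-0.9 -1.4 -0.1] w 30.6 gf 0.0 q [ 0.8   0.18 -0.63  1.68  0.11  1.32  0.56]
top pred [180. 212.] 9
179.88888888888889 212.55555555555554 [ -2.54511168 -43.51878312]
nose pred [145.33260553 225.05917943]
[[448, 465, 471, 477, 487, 493, 563, 573, 470], [447, 458, 465, 466, 470, 471, 567, 578, 447], [460, 464, 465, 466, 466, 457, 504, 556, 571], [468, 469, 468, 464, 511, 575, 539, 596, 689], [476, 475, 486, 572, 651, 685, 671, 678, 709], [477, 533, 615, 676, 704, 707, 695, 681, 660], [520, 619, 689, 691, 679, 663, 621, 568, 582], [520, 587, 617, 598, 582, 558, 512, 447, 513], [480, 491, 489, 487, 491, 485, 484, 469, 480]]
scene pred [174.4 225. ] 52
176.65384615384616 224.44230769230768 [ -7.09656936 -44.34725215]
nose pred [136.2969441  252.25021174]
[[587, 460, 310, 186, 149, 279, 494, 687, 752], [614, 591, 507, 421, 422, 585, 713, 755, 754], [612, 617, 617, 641, 692, 751, 756, 750, 743], [610, 619, 659, 720, 750, 754, 746, 741, 721], [611, 658, 719, 750, 754, 749, 732, 705, 661], [636, 720, 755, 756, 753, 733, 689, 617, 499], [713, 759, 759, 752, 724, 656, 570, 468, 369], [749, 761, 746, 684, 602, 503, 386, 336, 324], [676, 699, 627, 518, 448, 357, 267, 176, 187]]
```

```bash
python3 -c "
from h import *
print(ctrl.close_job())"
```

```text
the job is handed in; nothing more can be done
None
```

The job is handed in: the cylinder lies on its rests with its eye between the lugs, and the red pin is pushed through from the right until its grip met the lug; the last images show the grip at the right mouth and the shank out the far side, though no verdict came back.

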